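# Coat bead mandrels and lay them to dry

### The arm

A 7-joint arm with a two-finger parallel gripper is mounted at the origin on the work surface. World frame = base frame: x ahead of the robot, y to its left, z up, the work surface at z = 0. Lengths are in mm, angles in rad, forces in N, time in s.
With the tool pointing down it reaches from about 400 to 925 mm from the base axis. Payload 5.6 kg.
Tool frame: the origin (TCP) lies midway between the tips of the shut fingers; the grasp point (between the pads) lies behind it (env.grasp_offset is the z of the grasp point in the tool frame, in mm); z points along the fingers, y is the line along which they close (so a half turn about z gives the same grasp; the last joint's range is limited). The gripper opens to 85 mm and grips with 20 to 120 N. Pads are 22 mm wide; open, the fingers measure 114 mm over their backs; the gripper's body (76 mm by 85 mm) begins 54 mm behind the grasp point. The pads swing forward as they close: fully open they stand 13 mm farther back than shut.
Start: joints at [-1.374, 0.468, -0.012, 1.603, 0.006, 1.071, -0.056], TCP at [154.421, 631.397, 231.29] pointing down, gripper open.
Joint ranges: [-2.53, 2.53], [-0.31, 2.02], [-1.57, 1.55], [0.28, 2.44], [-1.29, 4.43], [0.15, 1.84], [-2.92, 2.92]. Speed limits (rad/s): [2.57, 2.57, 3.14, 3.14, 3.14, 3.14, 3.14].

### API

Orientations are given as a rotation vector (axis times angle).
In Python, from bench import env gives the robot as it stands. The module is installed in compiled form; this text tells all that it offers.
- The arm moves only by the shell command python3 -m creep 'ROWS' [FORCE]. ROWS is JSON, a list of rows, each a list of 7 numbers: the shift along the tool's x, y, z scaled (see below), then the turn, a rotation vector about the tool's x, y, z scaled (see below), then the opening, from 0 (shut) to 1 (fully open). In form: [[x, y, z, rx, ry, rz, hand], ...]. A call has 1 to 12 rows; each row shifts and turns the commanded pose from where the row before left it, along the tool's axes as they then stand; what a row does not reach is not made up. The controller multiplies each number of a shift by 20 mm and each number of a turn by 5 degrees. A row lasts 1/12 s, in which the tool goes at most 41.7 mm and 7.16 degrees, less where a joint would pass 70% of its speed; a pose out of reach is approached as far as the arm can. A call with a number of a shift or a turn outside -1 to 1 is refused whole. A call with a gripper value outside its range is refused whole. The fingers move at their own pace and stop on an object; FORCE is the grip in N (left out, the last holds). Time passes only in rows, so rows that do not move let the fingers close. It gives the time, the measured TCP pose, the force, the opening and the grip force at its end, in the units of the state.
- env.read_state(): the state, without advancing time (a new reading comes with each control period).
- env.read_camera(name): name is "scene" or "top" or "wrist"; returns the picture (384x512x3 uint8, red, green, blue); there is no depth.
- env.camera_params(name): a dict with "intrinsics" (3x3 intrinsics, pixels), "world_from_camera" (4x4, takes a point from camera to world coordinates); the wrist camera has in their place "hand_eye" (4x4, takes a point from camera to tool coordinates, whose origin is the TCP and whose axes are the flange's). Camera axes: x right, y down, z forward; pixel columns grow to the right and rows downward; lengths in mm; the calibration is good to about 2 mm. A picture is of the moment at which its call begins: read the wrist's pose just before it. camera_params takes no time and is no camera call.
- env.job_done(): hands the job in; it is judged then, once.
The state is a dict: "time": time; "q": joint angles; "dq": joint speeds; "tau": joint torques, N m; "eef_pos": TCP position; "tool_rot": TCP orientation; "ft_force": force on the tool from outside, world axes, zero at the start; "moment": the same for the moment, N m; "grip_width": finger opening in mm; "grasp_force": force on a finger pad.
Only numpy, scipy, OpenCV 4.12 (cv2) and the standard library are available. Lean on these libraries where they do the work, as an engineer would, in place of code of your own. Each camera call takes 0.05 s, during which the arm holds its last target. There are 200 camera calls.

### The job

Take the lid off the release pot and set it down flat on the table; then coat the bare mandrels from the grey mat one at a time, thickest spindle first because thick coats dry slowest: dip the end of the spindle well down into the pot (a good 20 mm below the rim) and lay the mandrel straight on the drying rack before taking the next, its handle down in a free slot across both combs, about centred, the spindle sticking out. Leave the white, already coated mandrels lying on the rack, put the lid back on the pot so that it sits flat, and do not tip the pot over or push the other things on the bench about.

Things in the scene. Friction and masses are not known exactly. Their poses are not given: they have to be found in the camera images.
- mandrel_22: bead mandrel, thickest of four (may be absent): square beech handle 120 mm long, 24 x 24 mm, and on the same axis a round bare steel spindle 22 mm thick, 100 mm long. Origin: centre of the handle; x along the axis to the spindle. 140 g, balanced 18 mm from the origin. Starts flat on the grey mat (axis 15 mm above the table), pointing either way, some 80 mm from its neighbours
- mandrel_22_tip (a point): free end of that spindle, on the axis, 160 mm from the handle's centre
- mandrel_17: bead mandrel, second thickest of four (may be absent): square beech handle 120 mm long, 24 x 24 mm, and on the same axis a round bare steel spindle 17 mm thick, 100 mm long. Origin: centre of the handle; x along the axis to the spindle. 140 g, balanced 18 mm from the origin. Starts flat on the grey mat (axis 15 mm above the table), pointing either way, some 80 mm from its neighbours
- mandrel_17_tip (a point): free end of that spindle, on the axis, 160 mm from the handle's centre
- mandrel_12: bead mandrel, second thinnest of four (may be absent): square beech handle 120 mm long, 24 x 24 mm, and on the same axis a round bare steel spindle 12 mm thick, 100 mm long. Origin: centre of the handle; x along the axis to the spindle. 140 g, balanced 18 mm from the origin. Starts flat on the grey mat (axis 15 mm above the table), pointing either way, some 80 mm from its neighbours
- mandrel_12_tip (a point): free end of that spindle, on the axis, 160 mm from the handle's centre
- mandrel_7: bead mandrel, thinnest of four (may be absent): square beech handle 120 mm long, 24 x 24 mm, and on the same axis a round bare steel spindle 7 mm thick, 100 mm long. Origin: centre of the handle; x along the axis to the spindle. 140 g, balanced 18 mm from the origin. Starts flat on the grey mat (axis 15 mm above the table), pointing either way, some 80 mm from its neighbours
- mandrel_7_tip (a point): free end of that spindle, on the axis, 160 mm from the handle's centre
- mat: grey work mat, 260 x 360 mm, 3 mm thick, fixed; origin at the centre of its underside; y along its long side
- rack: drying rack, fixed: sizes in mm: foot 110 (x) x 336 (y) x 12; two upright white combs 6 thick at x = -35 and +35. Five slots 34 wide at y = -120, -60, 0, 60, 120; slot bottoms 55 above the table, teeth between them 26 wide, up to 79. A handle lies along the rack's x in the same slot of both combs, its centre then 67 above the table. Origin: centre of the foot's underside
- dry1: mandrel already coated (chalky white spindle), lying in slot 1 of the rack at the start, or absent; same handle and frame as the others, the spindle to the rack's +x
- dry2: mandrel already coated (chalky white spindle), lying in slot 2 of the rack at the start, or absent; same handle and frame as the others, the spindle to the rack's +x
- dry3: mandrel already coated (chalky white spindle), lying in slot 3 of the rack at the start, or absent; same handle and frame as the others, the spindle to the rack's +x
- dry4: mandrel already coated (chalky white spindle), lying in slot 4 of the rack at the start, or absent; same handle and frame as the others, the spindle to the rack's +x
- pot: release pot: round white stoneware jar standing loose on the table, sizes in mm: outer radius 45, 65 tall, wall 5, inner floor 6 above its underside; mouth 80 across; 0.6 kg. Origin: centre of the underside
- pot_rim (a point): centre of the pot's mouth, at rim height (65 mm)
- lid: stoneware lid, 0.15 kg, sizes in mm: plug of radius 35, 6 deep, that enters the pot's mouth; flange of radius 47 from 6 to 13 that sits on the rim; upright round knob of radius 11 from 14 to 40. Origin: centre of the plug's underside, z up through the knob; seated it lies 59 above the pot's underside
- matchbox: bystander: matchbox 68 x 48 x 26 mm, origin under its centre
- spool: bystander: spool of copper wire, radius 26 mm, 30 mm tall, origin under its centre
- beaker: bystander: empty glass cup, radius 36 mm, 95 mm tall, origin under its centre
Mind the look-alikes: they are no part of the job. Leave any purple or yellow look-alike of the mandrel_7 alone.

How it is judged:
By the outcome, as a careful person would: the job done as asked, in the order asked, and still so for the second after the job is handed in, with the robot touching nothing.
Of mandrel_22, mandrel_17, mandrel_12, mandrel_7 only 3 to 4 are there at a start; the rules pass over those that are not, and their reading is None.
Of dry1, dry2, dry3, dry4 only 1 to 1 are there at a start; the rules pass over those that are not, and their reading is None.
At some moment in a run one of pot, lid may be knocked a few centimetres aside while the robot is not near it.
Once in a run the grip may slacken for a moment while it holds something.
It also fails if it takes over 210 s, if anything falls off the work surface, if the arm or the gripper's body presses on something with over 40 N, if the wrist force passes 120 N, or if a joint passes its speed limit or range.

## Working session

There is one attempt and no reset: what is moved stays moved. The work goes in short steps, Python scripts to look and compute and a shell command to move; the robot and the scene stay as the last step left them, time stands still between calls to the robot, and variables do not carry over. Pictures are saved under pics/ and viewed, at most 14 in all, crops included, and the job is handed in when it is done.

```bash
mkdir -p pics; cat > h.py <<'E'
import numpy as np, cv2
from bench import env
from scipy.spatial.transform import Rotation as R
def snap(n,f=None):
    s=env.read_state(); im=env.read_camera(n)
    if f: cv2.imwrite('pics/'+f,cv2.cvtColor(im,cv2.COLOR_RGB2BGR))
    return im,s
def cam(n,s=None):
    p=env.camera_params(n); K=np.array(p['intrinsics'])
    if n=='wrist':
        T=np.eye(4);T[:3,:3]=R.from_rotvec(s['tool_rot']).as_matrix();T[:3,3]=s['eef_pos']
        return K,T@np.array(p['hand_eye'])
    return K,np.array(p['world_from_camera'])
def ray(n,uv,z,s=None):
    K,T=cam(n,s); uv=np.atleast_2d(uv).astype(float)
    d=np.c_[uv,np.ones(len(uv))]@np.linalg.inv(K).T@T[:3,:3].T
    return T[:3,3]+d*((z-T[2,3])/d[:,2])[:,None]
def proj(n,P,s=None):
    K,T=cam(n,s);P=np.atleast_2d(P);c=(P-T[:3,3])@T[:3,:3]@K.T
    return c[:,:2]/c[:,2:]
E
python3 - <<'E'
from h import *
a,s=snap('top');b,_=snap('scene')
cv2.imwrite('pics/a_top.png',cv2.resize(a[:,:,::-1],(800,600),interpolation=cv2.INTER_CUBIC));cv2.imwrite('pics/a_scene.png',cv2.resize(b[:,:,::-1],(800,600)))
print(s,env.grasp_offset)
for n in('top','scene'):print(n,env.camera_params(n))
print(env.camera_params('wrist'))
E
```

```text
{'time': 0.0, 'q': array([-1.37401195,  0.46839324, -0.01161198,  1.60364545,  0.00601133,
        1.07139443, -0.05629507]), 'dq': array([ 1.07956950e-03,  1.11994706e-05,  1.86860564e-03, -1.90477304e-03,
       -1.09012352e-03,  6.92421303e-04,  1.22414809e-03]), 'tau': array([ 1.43746583e-03, -5.32392526e+01,  2.22141563e-02, -2.51313776e+01,
        1.14572383e-02,  7.67384365e-03,  6.20700803e-06]), 'eef_pos': array([154.30018179, 630.8346024 , 230.31887805]), 'tool_rot': array([-3.75811055e-01, -3.11894658e+00,  2.83367311e-03]), 'ft_force': array([0.96419437, 0.27302651, 0.26165654]), 'moment': array([-0.00925523,  0.02017879, -0.00570957]), 'grasp_force': 0.0, 'grip_width': 85.00208626622268} -18.700000000000003
top {'intrinsics': array([[372.22438034,   0.        , 255.70115753],
       [  0.        , 372.22438034, 191.28205958],
       [  0.        ,   0.        ,   1.        ]]), 'world_from_camera': array([[-2.53965512e-02, -9.82110052e-01,  1.86587407e-01,
         3.03295812e+02],
       [-9.99564857e-01,  2.21461351e-02, -1.94844777e-02,
        -5.53402264e+01],
    
[... 530 characters left out ...]
02],
       [-1.22362078e-02, -8.27142667e-01, -5.61858776e-01,
         6.50864694e+02],
       [ 0.00000000e+00,  0.00000000e+00,  0.00000000e+00,
         1.00000000e+00]])}
{'intrinsics': array([[335.16738293,   0.        , 258.61988468],
       [  0.        , 335.16738293, 190.08263051],
       [  0.        ,   0.        ,   1.        ]]), 'hand_eye': array([[ 2.12098408e-04, -9.62422812e-01, -2.71555308e-01,
         6.88323735e+01],
       [ 9.99999844e-01,  6.39362630e-05,  5.54453004e-04,
        -1.83878657e+00],
       [-5.16255988e-04, -2.71555383e-01,  9.62422676e-01,
        -1.41914641e+02],
       [ 0.00000000e+00,  0.00000000e+00,  0.00000000e+00,
         1.00000000e+00]])}
```

View pics/a_top.png

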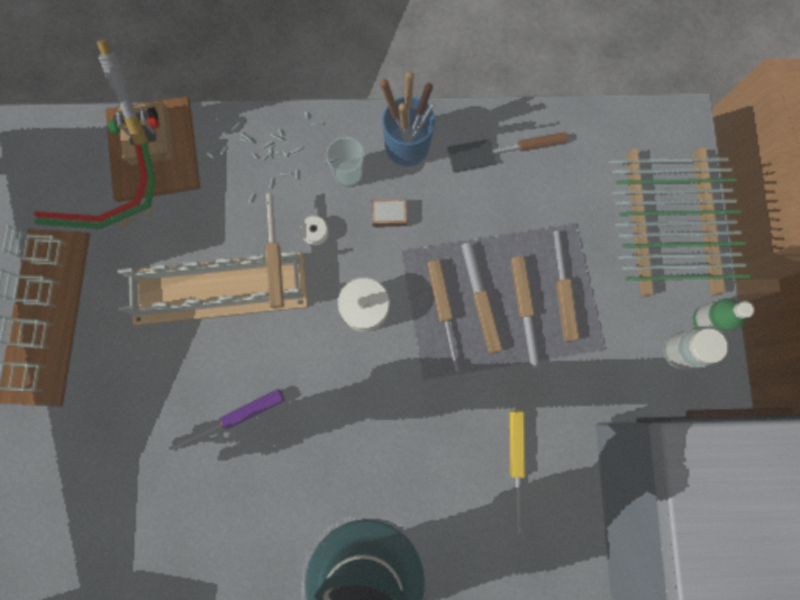

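View pics/a_scene.png

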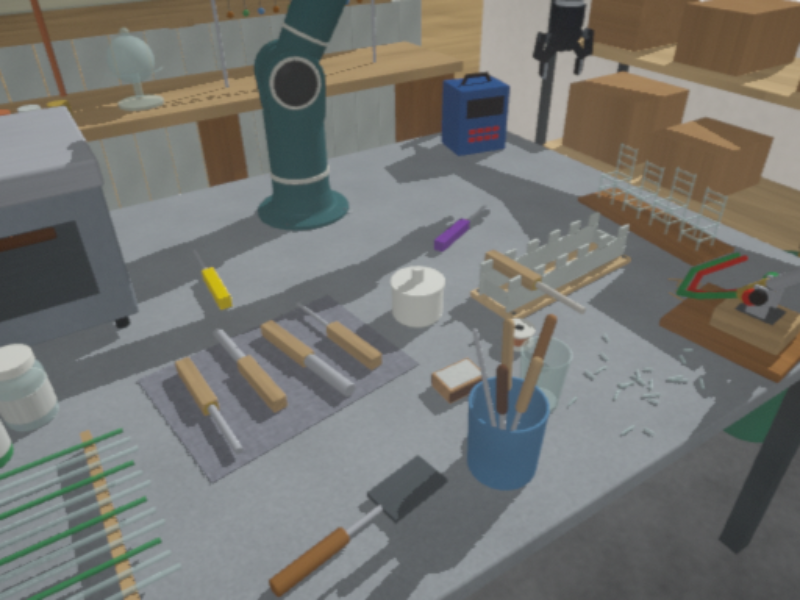

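Top view at 800x600 scale:
- **Bare mandrels on the mat**, handles at (440,290), (487,320), (522,285) and (567,310).
- **Look-alikes to leave alone:** purple at (250,408), yellow at (517,445), and the white-spindled dry one at (274,270) in the rack's right-hand slot.
- **Pot and lid** at (363,303). The spool at (315,230) and the beaker at (345,160) could be mistaken for them.

Next I measure from the top view.

```bash
python3 - <<'E'
from h import *
k=.64
for n,p,z in [('knob',(372,299),99),('pot',(363,305),70),('m1h',(440,290),27),('m1t',(457,366),15),('m2h',(487,320),27),('m2t',(467,245),15),('m3h',(522,287),27),('m3t',(533,362),15),('m4h',(567,310),27),('m4t',(558,232),15),('dry',(274,275),79),('rackL',(140,318),12),('rackR',(306,305),12),('spool',(315,230),30),('matchbox',(389,211),26),('purple',(250,408),20),('yellow',(517,445),20),('beaker',(345,178),0)]:
    print(n,ray('top',np.array(p)*k,z)[0].round())
s=env.read_state();print(R.from_rotvec(s['tool_rot']).as_matrix().round(3))
E
```

```text
knob [499. -26.  99.]
pot [494.  -9.  70.]
m1h [ 528. -156.   27.]
m1t [ 382. -183.   15.]
m2h [ 467. -243.   27.]
m2t [ 620. -214.   15.]
m3h [ 530. -315.   27.]
m3t [ 386. -329.   15.]
m4h [ 483. -399.   27.]
m4t [ 643. -397.   15.]
dry [552. 154.  79.]
rackL [489. 423.  12.]
rackR [507. 104.  12.]
spool [652.  85.  30.]
matchbox [690. -61.  26.]
purple [313. 206.  20.]
yellow [ 233. -288.   20.]
beaker [771.  28.   0.]
[[-0.971  0.238 -0.   ]
 [ 0.238  0.971 -0.002]
 [-0.    -0.002 -1.   ]]
```

```bash
python3 -m creep '[[-1,-0.3,-0.6,0,0,0,0.5],[-1,-0.3,-0.6,0,0,0,0.5],[-1,-0.3,-0.6,0,0,0,0.5],[-1,-0.3,-0.6,0,0,0,0.5],[-1,-0.3,-0.6,0,0,0,0.5],[-1,-0.3,-0.6,0,0,0,0.5],[-1,-0.3,-0.6,0,0,0,0.5],[-1,-0.3,-0.6,0,0,0,0.5],[-1,-0.3,-0.6,0,0,0,0.5],[-1,-0.3,-0.6,0,0,0,0.5],[-1,-0.3,-0.6,0,0,0,0.5],[-1,-0.3,-0.6,0,0,0,0.5]]'
python3 -m creep '[[-0.4,-1,0,0,0,-0.25,0.5],[-0.4,-1,0,0,0,-0.25,0.5],[-0.4,-1,0,0,0,-0.25,0.5],[-0.4,-1,0,0,0,-0.25,0.5],[-0.4,-1,0,0,0,-0.25,0.5],[-0.4,-1,0,0,0,-0.25,0.5],[-0.4,-1,0,0,0,-0.25,0.5],[-0.4,-1,0,0,0,-0.25,0.5],[-0.4,-1,0,0,0,-0.25,0.5],[-0.4,-1,0,0,0,-0.25,0.5],[-0.4,-1,0,0,0,-0.25,0.5],[-0.4,-1,0,0,0,0,0.5]]'
python3 -m creep '[[0,-1,0,0,0,0,0.5],[0,-1,0,0,0,0,0.5],[0,-1,0,0,0,0,0.5],[0,-1,0,0,0,0,0.5],[0,-1,0,0,0,0,0.5],[0,-1,0,0,0,0,0.5],[0,-1,0,0,0,0,0.5],[0,-1,0,0,0,0,0.5],[0,-1,0,0,0,0,0.5],[0,-1,0,0,0,0,0.5],[0,-1,0,0,0,0,0.5],[0,-1,0,0,0,0,0.5]]'
```

```text
time: 1.1
eef_pos: [371.1, 503.6, 375.4]
tool_rot: [-0.376, -3.119, 0.001]
ft_force: [0.9, 0.2, 0.8]
grip_width: 42.9
grasp_force: 0.0
time: 2.1
eef_pos: [436.8, 254.2, 375.0]
tool_rot: [0.002, -3.141, 0.0]
ft_force: [0.7, -0.1, -0.6]
grip_width: 42.7
grasp_force: 0.0
time: 3.1
eef_pos: [436.5, 14.4, 375.0]
tool_rot: [0.0, -3.141, -0.0]
ft_force: [0.7, 0.3, -0.2]
grip_width: 43.0
grasp_force: 0.0
```

```bash
python3 -c "
from h import *
im,s=snap('wrist','b_pot.png');cv2.imwrite('pics/b_pot.png',cv2.resize(im[:,:,::-1],(800,600)));np.save('b.npy',im)"
python3 -m creep '[[0,-1,0,0,0,0,0.5],[0,-1,0,0,0,0,0.5],[0,-1,0,0,0,0,0.5],[0,-1,0,0,0,0,0.5],[0,-1,0,0,0,0,0.5],[0,-1,0,0,0,0,0.5],[0,-1,0,0,0,0,0.5],[0,-1,0,0,0,0,0.5],[0,-1,0,0,0,0,0.5],[0,-1,0,0,0,0,0.5],[0,-1,0,0,0,0,0.5],[0,-1,0,0,0,0,0.5]]'
python3 -c "
from h import *
im,s=snap('wrist');cv2.imwrite('pics/c_mat.png',cv2.resize(im[:,:,::-1],(800,600)));np.save('c.npy',im);print(s['eef_pos'],s['tool_rot'])"
```

```text
time: 4.15
eef_pos: [436.6, -225.4, 375.1]
tool_rot: [0.0, -3.141, -0.001]
ft_force: [-0.1, -0.0, 0.1]
grip_width: 42.4
grasp_force: 0.0
[ 436.6475072  -225.35651383  375.08985053] [ 2.44951829e-04 -3.14138037e+00 -5.25895248e-04]
```

View pics/b_pot.png

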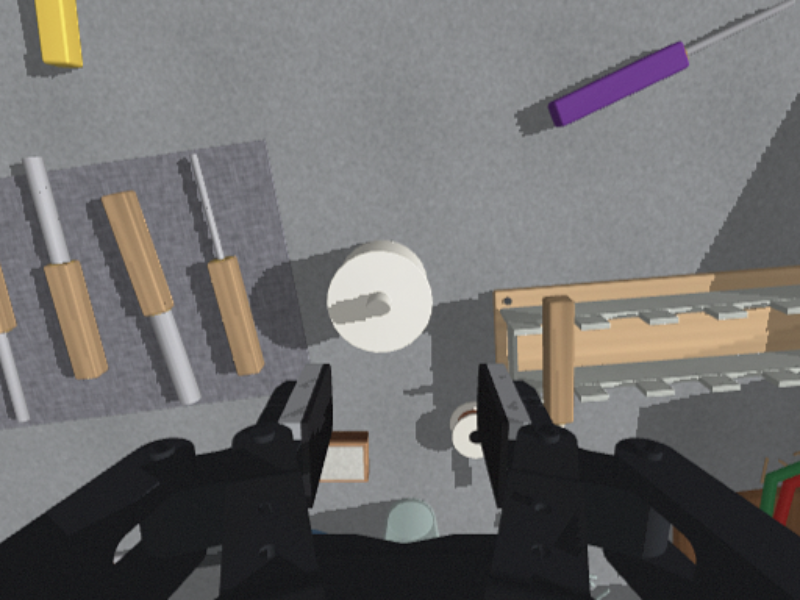

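View pics/c_mat.png

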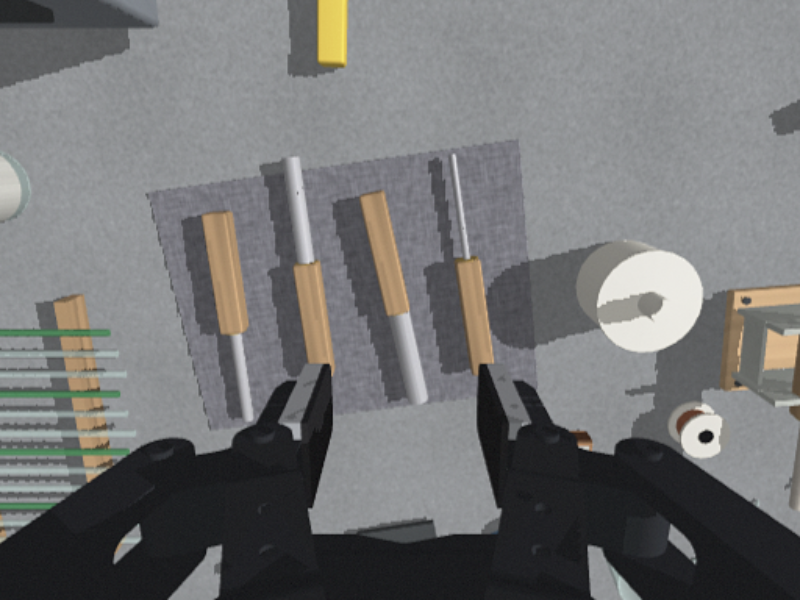

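```bash
cat >> h.py <<'E'
def wood(im,box=None):
    h=cv2.cvtColor(im,cv2.COLOR_RGB2HSV); m=cv2.inRange(h,(7,70,70),(22,255,255))
    m=cv2.morphologyEx(m,cv2.MORPH_OPEN,np.ones((3,3)))
    return cv2.findContours(m,cv2.RETR_EXTERNAL,cv2.CHAIN_APPROX_NONE)[0]
def handles(im,s,z=15,amin=900):
    for c in wood(im):
        if cv2.contourArea(c)<amin: continue
        (u,v),(w,h),a=cv2.minAreaRect(c); b=cv2.boxPoints(((u,v),(w,h),a))
        if np.linalg.norm(b[0]-b[1])>np.linalg.norm(b[1]-b[2]): e=(b[0]+b[3])/2,(b[1]+b[2])/2
        else: e=(b[0]+b[1])/2,(b[2]+b[3])/2
        P=ray('wrist',np.array(e),z,s); d=P[1]-P[0]; d*=np.sign(d[0]) or 1
        print('px',np.round((u,v)),'ctr',P.mean(0).round(1),'len',np.linalg.norm(d).round(),'axis deg',np.degrees(np.arctan2(d[1],d[0])).round(1))
def lid(im,s,ztop,box):
    x0,y0,x1,y1=box; h=cv2.cvtColor(im,cv2.COLOR_RGB2HSV)
    m=cv2.inRange(h,(0,0,175),(179,60,255)); k=np.zeros_like(m);k[y0:y1,x0:x1]=255
    c=max(cv2.findContours(m&k,cv2.RETR_EXTERNAL,cv2.CHAIN_APPROX_NONE)[0],key=cv2.contourArea)
    e=cv2.fitEllipse(cv2.convexHull(c)); print('ell',np.round(e[0],1),np.round(e[1],1),'->',ray('wrist',e[0],ztop,s)[0].round(1))
E
python3 - <<'E'
from h import *
s=env.read_state();c=np.load('c.npy');b=np.load('b.npy')
s2=dict(s);s2['eef_pos']=np.array([436.5,14.4,375.])
handles(c,s);lid(c,s,72,(350,140,460,240));lid(b,s2,72,(200,140,290,240))
print(ray('wrist',np.array([378,303])*.64,97,s2),ray('wrist',np.array([650,303])*.64,97,s))
print('tips',ray('wrist',np.array([[248,420],[292,157],[416,402],[453,155]])*.64,15,s).round())
g=c.astype(int)
for v in(240,235): print(v,g[v,225:300:1,2].tolist())
for v in(120,): print(g[v,180:210,2].tolist(), g[v,280:305,2].tolist())
print('A',g[240,145:165,2].tolist())
# rack: comb corner pixel estimates from b
print('rack dry ends', ray('wrist',np.array([[557,300],[561,420]])*.64,79,s2).round())
print('teeth near', ray('wrist',np.array([[595,320],[657,315],[720,311],[783,307]])*.64,79,s2).round(),'far',ray('wrist',np.array([[595,394],[657,388],[720,383],[783,378]])*.64,79,s2).round())
E
```

```text
px [486. 215.] ctr [553.4 128.9  15. ] len 120.0 axis deg 5.8
px [200. 201.] ctr [ 527.4 -324.1   15. ] len 110.0 axis deg 4.8
px [304. 201.] ctr [ 529.1 -161.5   15. ] len 124.0 axis deg 9.5
px [144. 174.] ctr [ 484.5 -408.3   15. ] len 123.0 axis deg 3.0
px [246. 162.] ctr [ 465.6 -251.    15. ] len 123.0 axis deg 12.0
ell [415.2 190.8] [64.5 71.5] -> [494.3 -16.   72. ]
ell [243.4 190.5] [66.1 71. ] -> [493.3  -9.2  72. ]
[[490.91088953  -9.95553404  97.        ]] [[491.31310698 -26.55577332  97.        ]]
tips [[ 644. -400.   15.]
 [ 373. -336.   15.]
 [ 624. -220.   15.]
 [ 372. -186.   15.]]
240 [135, 138, 132, 132, 130, 134, 131, 131, 136, 132, 137, 127, 136, 135, 132, 133, 126, 128, 138, 92, 80, 82, 82, 78, 81, 86, 86, 84, 85, 88, 85, 79, 89, 103, 115, 128, 139, 154, 171, 182, 194, 206, 208, 207, 207, 196, 137, 127, 135, 122, 129, 131, 134, 131, 131, 134, 138, 135, 130, 132, 131, 126, 125, 128, 134, 136, 142, 139, 136, 132, 128, 125, 124, 128, 120]
235 [136, 134, 134, 139, 131, 124, 126, 123, 122, 130, 128, 119, 115, 116, 112, 120, 129, 86, 83, 85, 81, 80, 80, 78, 81, 80, 78, 81, 84, 79, 81, 97, 104, 114, 128, 140, 155, 172, 181, 196, 203, 208, 208, 209, 196, 133, 118, 118, 123, 131, 137, 137, 139, 137, 136, 134, 134, 85, 82, 87, 84, 81, 80, 81, 84, 87, 81, 82, 81, 81, 86, 80, 78, 82, 85]
[86, 81, 82, 105, 110, 125, 149, 168, 185, 202, 218, 216, 215, 165, 149, 128, 116, 118, 123, 123, 134, 129, 129, 136, 128, 128, 127, 125, 134, 130] [82, 85, 81, 80, 77, 127, 128, 130, 131, 127, 101, 119, 172, 227, 174, 125, 120, 118, 121, 125, 129, 127, 133, 129, 126]
A [83, 83, 90, 87, 83, 85, 105, 141, 171, 190, 201, 207, 201, 162, 130, 128, 129, 125, 128, 133]
rack dry ends [[494. 145.  79.]
 [610. 157.  79.]]
teeth near [[513. 180.  79.]
 [508. 233.  79.]
 [505. 288.  79.]
 [501. 342.  79.]] far [[584. 186.  79.]
 [578. 242.  79.]
 [573. 299.  79.]
 [569. 355.  79.]]
```

b_pot shows the pot and lid near (380,300) with the knob's shadow to the left. The rack is on the right with one dry mandrel at (560,360).

c_mat shows the four bare mandrels. Their spindles are thick at (408,360), medium at (298,210), thinner at (241,380) and thinnest at (460,205), giving the order C, B, A, D. The yellow look-alike at (333,30) lies off the mat.

Now I go over the pot.

```bash
python3 -m creep '[[-0.2,1,0.66,0,0,0,0.6],[-0.2,1,0.66,0,0,0,0.6],[-0.2,1,0.66,0,0,0,0.6],[-0.2,1,0.66,0,0,0,0.6],[-0.2,1,0.66,0,0,0,0.6],[-0.2,1,0.66,0,0,0,0.6],[-0.2,1,0.66,0,0,0,0.6],[-0.2,1,0.66,0,0,0,0.6],[-0.2,1,0.66,0,0,0,0.6],[-0.2,1,0.66,0,0,0,0.6],[-0.2,0.8,0.6,0,0,0,0.6],[0,0,0,0,0,0,0.6]]'
python3 -c "
from h import *
im,s=snap('wrist');cv2.imwrite('pics/d.png',cv2.resize(im[:,:,::-1],(640,480)));np.save('d.npy',im);print(s['eef_pos'],s['tool_rot'])
lid(im,s,72,(150,60,370,280))"
```

```text
time: 5.2
eef_pos: [479.7, -4.8, 228.8]
tool_rot: [0.009, -3.137, -0.0]
ft_force: [0.0, 0.3, -0.0]
grip_width: 51.5
grasp_force: 0.0
[479.69356651  -4.82255835 228.82901678] [ 8.78678815e-03 -3.13699587e+00 -8.27627583e-05]
ell [255.9 190.4] [ 98.3 101.5] -> [494.3  -8.9  72. ]
```

View pics/d.png

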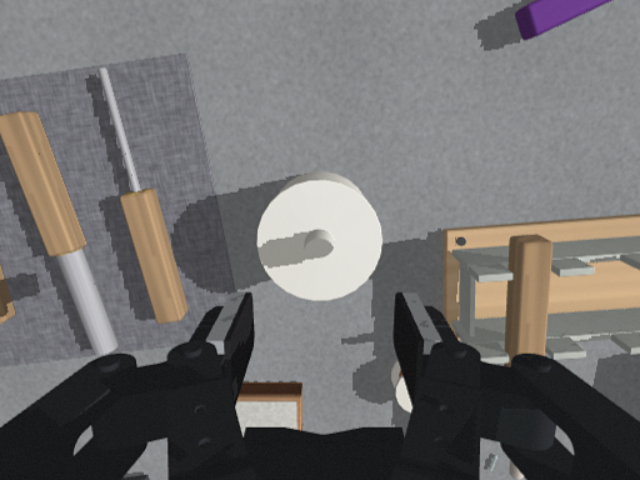

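d.png shows the lid's disc centred at about (318,240), with the knob just visible at (318,243). The fingers straddle it, and nothing stands between.

```bash
python3 -m creep '[[-0.4,-0.2,0.85,0,0,0,0.6],[-0.33,0,0.85,0,0,0,0.6],[0,0,0.85,0,0,0,0.6],[0,0,0.85,0,0,0,0.6],[0,0,0.85,0,0,0,0.6],[0,0,0.85,0,0,0,0.6],[0,0,0.85,0,0,0,0.6],[0,0,0.85,0,0,0,0.6],[0,0,0.85,0,0,0,0.6],[0,0,0,0,0,0,0.6]]'
python3 -m creep '[[0,0,0,0,0,0,0],[0,0,0,0,0,0,0],[0,0,0,0,0,0,0],[0,0,0,0,0,0,0],[0,0,0,0,0,0,0],[0,0,0,0,0,0,0],[0,0,0,0,0,0,0],[0,0,0,0,0,0,0]]' 70
python3 -m creep '[[0,0,-0.25,0,0,0,0],[0,0,-0.5,0,0,0,0],[0,0,-0.8,0,0,0,0],[0,0,-0.8,0,0,0,0],[0,0,-0.8,0,0,0,0],[0,0,0,0,0,0,0]]'
```

```text
time: 6.08
eef_pos: [493.8, -13.8, 76.5]
tool_rot: [-0.002, -3.137, 0.002]
ft_force: [-1.4, 0.2, 0.8]
grip_width: 51.5
grasp_force: 0.0
time: 6.75
eef_pos: [496.5, -12.1, 79.7]
tool_rot: [-0.001, 3.139, 0.002]
ft_force: [-1.3, 2.5, 6.9]
grip_width: 19.7
grasp_force: 68.5
time: 7.25
eef_pos: [497.5, -13.1, 144.6]
tool_rot: [0.001, 3.136, 0.001]
ft_force: [1.0, 0.5, -1.9]
grip_width: 19.6
grasp_force: 68.6
```

```bash
python3 -m creep '[[0.4,0.5,0,0,0,0,0],[0.7,0.9,0,0,0,0,0],[0.8,1,0,0,0,0,0],[0.7,1,0,0,0,0,0],[0.6,1,0,0,0,0,0],[0.4,0.5,0,0,0,0,0],[0,0,0.8,0,0,0,0],[0,0,1,0,0,0,0],[0,0,1,0,0,0,0],[0,0,1,0,0,0,0],[0,0,1,0,0,0,0],[0,0,0,0,0,0,0]]'
python3 -m creep '[[0,0,0.5,0,0,0,0],[0,0,0.4,0,0,0,0],[0,0,0.2,0,0,0,0],[0,0,0,0,0,0,0],[0,0,0,0,0,0,0]]'
```

```text
time: 8.25
eef_pos: [421.1, 84.5, 42.6]
tool_rot: [0.0, -3.136, 0.004]
ft_force: [0.2, -0.8, -1.7]
grip_width: 19.8
grasp_force: 68.8
time: 8.67
eef_pos: [423.8, 85.4, 23.6]
tool_rot: [-0.0, 3.141, 0.0]
ft_force: [-0.3, 0.3, -2.0]
grip_width: 19.9
grasp_force: 68.8
```

```bash
python3 -m creep '[[0,0,0.1,0,0,0,0],[0,0,0.08,0,0,0,0],[0,0,0,0,0,0,0],[0,0,0,0,0,0,0]]'
python3 -m creep '[[0,0,0,0,0,0,0.5],[0,0,0,0,0,0,0.5],[0,0,0,0,0,0,0.5],[0,0,0,0,0,0,0.5],[0,0,-0.5,0,0,0,0.5],[0,0,-1,0,0,0,0.5],[0,0,-1,0,0,0,0.5],[0,0,-1,0,0,0,0.5],[0,0,-1,0,0,0,0.5],[0,0,-1,0,0,0,0.5],[0,0,-1,0,0,0,0.5],[0,0,-1,0,0,0,0.5]]'
python3 -m creep '[[-1,1,-1,0,0,0,0.5],[-1,1,-1,0,0,0,0.5],[-1,1,-1,0,0,0,0.5],[-1,1,-1,0,0,0,0.5],[0,1,-1,0,0,0,0.5],[0,1,-1,0,0,0,0.5],[0,1,-0.5,0,0,0,0.5],[0,1,0,0,0,0,0.5],[0,0.3,0,0,0,0,0.5],[0,0,0,0,0,0,0.5]]'
python3 -c "
from h import *
im,s=snap('wrist');cv2.imwrite('pics/e.png',cv2.resize(im[:,:,::-1],(800,600)));np.save('e.npy',im);print(s['eef_pos'],s['tool_rot'])"
```

```text
time: 9.0
eef_pos: [424.1, 85.8, 20.6]
tool_rot: [-0.001, 3.14, 0.002]
ft_force: [-2.6, 0.4, 8.0]
grip_width: 19.4
grasp_force: 70.0
time: 10.0
eef_pos: [423.2, 85.2, 171.2]
tool_rot: [0.0, 3.141, 0.0]
ft_force: [-0.2, -0.1, -0.4]
grip_width: 42.7
grasp_force: 0.0
time: 10.83
eef_pos: [502.6, 252.7, 299.6]
tool_rot: [0.005, -3.141, 0.0]
ft_force: [-0.0, 0.2, 0.3]
grip_width: 42.5
grasp_force: 0.0
[502.63703707 252.74885308 299.63664944] [ 4.81253788e-03 -3.14108862e+00  4.53024753e-04]
```

View pics/e.png

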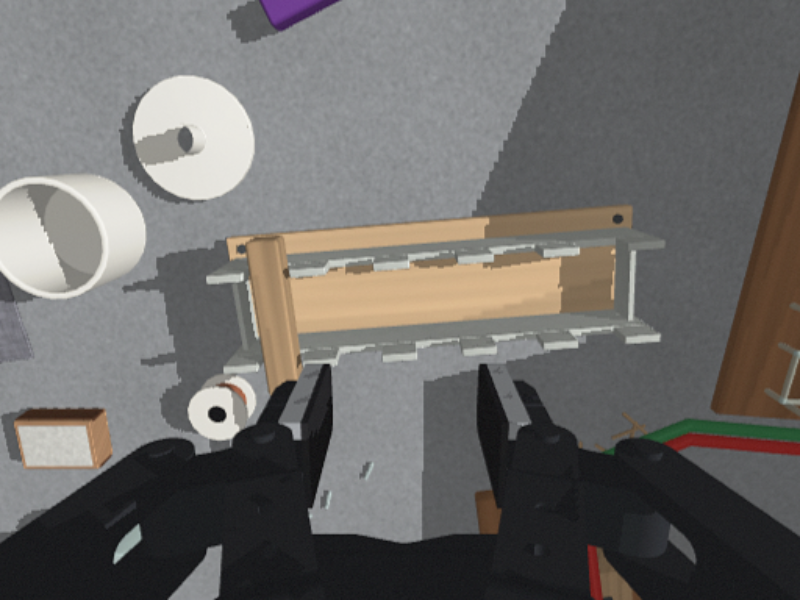

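e.png shows the lid lying flat at (195,138), the open pot at (70,237), and the rack with its near tooth tops at (309,270)…(560,251) and far ones at (320,356)…(558,341). The dry mandrel is in slot 1.

```bash
python3 - <<'E'
from h import *
s=env.read_state()
px=np.array([[309,271],[392,265],[475,258],[560,251],[320,356],[400,352],[480,348],[559,342]])*.64
for z in (79,):
    P=ray('wrist',px,z,s)[:,:2]
    M=np.array([[x,y] for x in(-35,35) for y in(-90,-30,30,90)],float)
    mp,mm=P.mean(0),M.mean(0);U,S,Vt=np.linalg.svd((P-mp).T@(M-mm));Rm=U@np.diag([1,np.sign(np.linalg.det(U@Vt))])@Vt
    print(z,'scale',S.sum()/((M-mm)**2).sum(),'centre',mp.round(1),'ang',np.degrees(np.arctan2(Rm[1,0],Rm[0,0])).round(2))
    print((P-mp-(M-mm)@Rm.T).round(1))
    for k in range(5): print('slot',k+1,(mp+Rm@[0,-120+60*k]).round(1))
# dry ends
print('dry near end',ray('wrist',np.array([265,238])*.64,79,s))
im=np.load('e.npy')
handles(im,s,67)
E
```

```text
79 scale 0.9771477219057114 centre [542.8 272.6] ang 4.28
[[ 2.1  1.4]
 [ 2.1  0.5]
 [ 1.5 -0.9]
 [ 0.9 -1.3]
 [-3.1  1.2]
 [-1.9  0.8]
 [-0.6  0.1]
 [-1.  -1.8]]
slot 1 [551.7 153. ]
slot 2 [547.3 212.8]
slot 3 [542.8 272.6]
slot 4 [538.3 332.5]
slot 5 [533.8 392.3]
dry near end [[493.13784388 152.15152827  79.        ]]
px [278. 191.] ctr [540.2 270.6  67. ] len 302.0 axis deg -85.0
px [483. 164.] ctr [518.8 505.7  67. ] len 245.0 axis deg 10.3
```

```bash
python3 -m creep '[[0.1,-1,0,0,0,0,0.5],[0.1,-1,0,0,0,0,0.5],[0.1,-1,0,0,0,0,0.5],[0.1,-1,0,0,0,0,0.5],[0.1,-1,0,0,0,0,0.5],[0.1,-1,0,0,0,0,0.5],[0.1,-1,0,0,0,0,0.5],[0.1,-1,0,0,0,0,0.5],[0.1,-1,0,0,0,0,0.5],[0.1,-1,0,0,0,0,0.5],[0.1,-1,0,0,0,0,0.5],[0.1,-1,0,0,0,0,0.5]]'
python3 -m creep '[[0,-1,0,0,0,0,0.5],[0,-1,0,0,0,0,0.5],[0,-1,0.7,0,0,0,0.5],[0,-1,0.7,0,0,0,0.5],[0,-1,0.8,0,0,0,0.5],[0,-1,0.8,0,0,0,0.5],[0,-1,0.8,0,0,0,0.5],[0,-1,0.8,0,0,0,0.5],[0,-1,0.8,0,0,0,0.5],[0,-1,0.8,0,0,0,0.5],[0,-1,0.8,0,0,0,0.5],[0.2,-1,0.8,0,0,0,0.5]]'
python3 -m creep '[[0,-0.7,0.3,0,0,-0.5,0.5],[0,-0.4,0.3,0,0,-0.6,0.5],[0,0,0.2,0,0,-0.6,0.5],[0,0,0,0,0,-0.6,0.5],[0,0,0,0,0,0,0.5]]'
python3 -c "
from h import *
im,s=snap('wrist');np.save('f.npy',im);cv2.imwrite('pics/f.png',im[:,:,::-1]);print(s['eef_pos'],s['tool_rot'])
handles(im,s)"
```

```text
time: 11.88
eef_pos: [478.2, 8.4, 299.3]
tool_rot: [-0.004, -3.14, 0.0]
ft_force: [0.9, 0.0, -0.1]
grip_width: 42.6
grasp_force: 0.0
time: 12.88
eef_pos: [474.2, -230.9, 142.9]
tool_rot: [-0.003, -3.141, 0.001]
ft_force: [-0.2, -0.5, -0.1]
grip_width: 42.7
grasp_force: 0.0
time: 13.3
eef_pos: [473.8, -252.1, 127.4]
tool_rot: [0.312, -3.124, -0.0]
ft_force: [-0.6, 0.1, -0.3]
grip_width: 42.3
grasp_force: 0.0
[ 473.78531917 -252.14201444  127.36275617] [ 3.11610050e-01 -3.12429566e+00 -3.79563877e-04]
px [362. 242.] ctr [ 504.1 -160.5   15. ] len 76.0 axis deg 8.9
px [169. 222.] ctr [ 518.6 -318.7   15. ] len 93.0 axis deg 6.3
px [271. 176.] ctr [ 467.3 -245.1   15. ] len 125.0 axis deg 12.0
px [ 65. 160.] ctr [ 486.4 -403.6   15. ] len 126.0 axis deg 2.5
```

```bash
python3 -m creep '[[-0.15,0.4,0,0,0,0,0.5],[0,0,0.8,0,0,0,0.5],[0,0,1,0,0,0,0.5],[0,0,1,0,0,0,0.5],[0,0,1,0,0,0,0.5],[0,0,1,0,0,0,0.5],[0,0,0.8,0,0,0,0.5],[0,0,0.45,0,0,0,0.5],[0,0,0,0,0,0,0.5]]'
python3 -m creep '[[0,0,0,0,0,0,0],[0,0,0,0,0,0,0],[0,0,0,0,0,0,0],[0,0,0,0,0,0,0],[0,0,0,0,0,0,0],[0,0,0,0,0,0,0],[0,0,0,0,0,0,0]]' 100
python3 -m creep '[[0,0,-0.3,0,0,0,0],[0,0,-0.8,0,0,0,0],[0,0,-1,0,0,0,0],[0,0,-1,0,0,0,0],[0,0,-1,0,0,0,0],[0,0,-1,0,0,0,0],[0,0,-1,0,0,0,0],[0,0,-1,0,0,0,0],[0,0,-1,0,0,0,0],[0,0,0,0,0,0,0]]'
```

```text
time: 14.1
eef_pos: [476.0, -241.2, 5.2]
tool_rot: [0.314, -3.123, -0.002]
ft_force: [-0.7, -0.3, 0.1]
grip_width: 42.6
grasp_force: 0.0
time: 14.68
eef_pos: [478.0, -242.5, 7.8]
tool_rot: [-0.315, 3.124, -0.001]
ft_force: [-0.9, 0.2, 7.1]
grip_width: 21.6
grasp_force: 99.0
time: 15.52
eef_pos: [479.1, -243.2, 172.5]
tool_rot: [-0.314, 3.12, -0.004]
ft_force: [0.5, -0.9, -1.9]
grip_width: 22.0
grasp_force: 98.2
```

```bash
cat >> h.py <<'E'
def tool(s):
    return R.from_rotvec(s['tool_rot']).as_matrix(),np.array(s['eef_pos'])
def togo(s,tip_t,target):
    M,p=tool(s); tip=M@np.array(tip_t)+p; d=M.T@(np.array(target)-tip)
    print('tip now',tip.round(1),'units',(d/20).round(2),'z axis',M[:,2].round(2),'q',np.round(s['q'],2))
def rim(n,s=None,box=None,z=65):
    pass
E
python3 -m creep '[[0,0,-1,0,0,0,0],[0,0,-1,0,0,0,0],[0,0,-1,0,0,0,0],[0,0,-1,0,0.5,0,0],[0,0,-1,0,1,0,0],[0,0,0,0,1,0,0],[0,0,0,0,1,0,0],[0,0,0,0,1,0,0],[0,0,0,0,1,0,0],[0,0,0,0,1,0,0],[0,0,0,0,1,0,0],[0,0,0,0,1,0,0]]'
python3 -m creep '[[0,0,0,0,1,0,0],[0,0,0,0,1,0,0],[0,0,0,0,0.5,0,0],[0,0,0,0,0,0,0]]'
python3 - <<'E'
from h import *
im,s=snap('top');np.save('g.npy',im)
togo(s,(-149,0,-7.2),(502,-7,110))
x=im[150:240,200:270];cv2.imwrite('pics/g.png',cv2.resize(im[120:270,170:400,::-1],(800,522)))
print(s['grip_width'],s['eef_pos'])
E
```

```text
time: 16.52
eef_pos: [478.4, -241.5, 267.9]
tool_rot: [0.241, -2.386, 0.094]
ft_force: [-0.3, -0.2, -1.5]
grip_width: 22.0
grasp_force: 98.3
time: 16.85
eef_pos: [478.5, -240.5, 265.0]
tool_rot: [0.223, -2.167, 0.113]
ft_force: [-0.1, 0.5, -2.1]
grip_width: 21.6
grasp_force: 98.3
tip now [ 567.4 -221.9  146.6] units [-0.94 11.18  1.91] z axis [-0.81 -0.16 -0.57] q [-0.21  0.83  0.7   1.42  0.08  1.83  2.29]
21.62503793269374 [ 478.52866811 -240.53943932  265.03467476]
```

View pics/g.png

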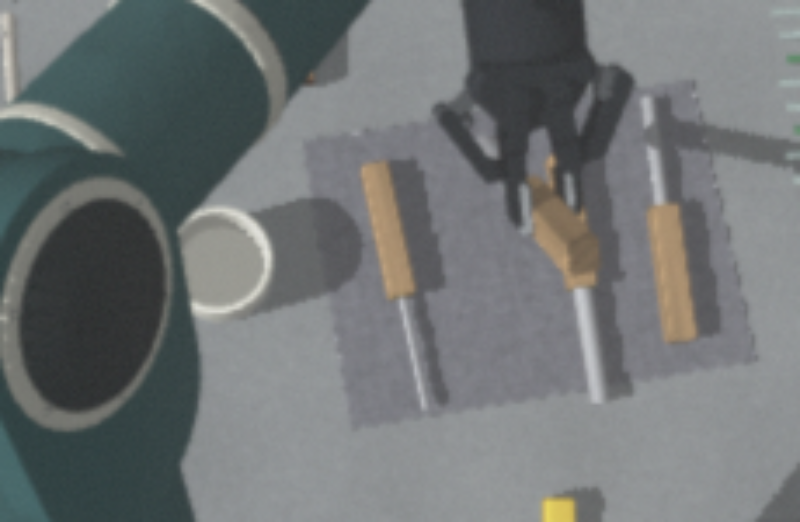

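The top view shows the held mandrel's handle at (565,245) with its spindle tilted down underneath, and the open pot's rim edge at (270,260), partly hidden by the arm. I'll track the pot with the scene camera.

```bash
cat >> h.py <<'E'
def pot(c0=(493.5,-9),save=None):
    im,_=snap('scene'); K,T=cam('scene'); a=np.linspace(0,2*np.pi,72)
    g=cv2.GaussianBlur(cv2.cvtColor(im,cv2.COLOR_RGB2GRAY),(3,3),0).astype(float)
    u,v=proj('scene',[c0[0],c0[1],65])[0].astype(int); x0,y0=u-45,v-35
    h=cv2.cvtColor(im,cv2.COLOR_RGB2HSV)[y0:v+45,x0:u+45]
    m=cv2.inRange(h,(0,0,135),(179,45,255)); m=cv2.morphologyEx(m,cv2.MORPH_OPEN,np.ones((2,2)))
    c=max(cv2.findContours(m,cv2.RETR_EXTERNAL,cv2.CHAIN_APPROX_NONE)[0],key=cv2.contourArea).reshape(-1,2)+(x0,y0)
    P=ray('scene',c,65); 
    l,r=c[c[:,0].argmin()],c[c[:,0].argmax()]; t=c[c[:,1].argmin()]; b=c[c[:,1].argmax()]
    print('pred',(u,v),'extent',l,r,t,b)
    w=cv2.resize(im[y0:v+45,x0:u+45],None,fx=5,fy=5,interpolation=cv2.INTER_CUBIC)
    if save: cv2.imwrite('pics/'+save,w[:,:,::-1])
    k=proj('scene',np.c_[c0[0]+45*np.cos(a),c0[1]+45*np.sin(a),a*0+65]);k0=proj('scene',np.c_[c0[0]+45*np.cos(a),c0[1]+45*np.sin(a),a*0])
    print('expected l,r,t,b',k[:,0].min().round(1),k[:,0].max().round(1),k[:,1].min().round(1),k0[:,1].max().round(1))
E
python3 -m creep '[[0,0,0,0,-1,0,0],[0,0,0,0,0,0,0]]'
python3 - <<'E'
from h import *
pot()
s=env.read_state();togo(s,(-149,0,-7.2),(503,-7,110))
e=np.load('e.npy');s['eef_pos']=np.array([502.6,252.7,299.6]);s['tool_rot']=np.array([.0048,-3.141,0.])
print('rim from e',ray('wrist',np.array([47,237])*.64,65,s))
E
```

```text
time: 17.07
eef_pos: [477.3, -243.4, 270.7]
tool_rot: [0.224, -2.266, 0.107]
ft_force: [-0.1, -1.5, 1.2]
grip_width: 22.2
grasp_force: 98.5
pred (np.int64(265), np.int64(180)) extent [220 145] [309 181] [220 145] [258 224]
expected l,r,t,b 249.3 282.5 171.8 209.7
tip now [ 577.  -223.3  161.6] units [-0.99 11.34  2.8 ] z axis [-0.75 -0.15 -0.65] q [-0.21  0.77  0.71  1.45  0.06  1.77  2.28]
rim from e [[495.70636645  -7.0146306   65.        ]]
```

```bash
sed -i 's/(0,0,135),(179,45,255)/(0,0,165),(179,45,255)/' h.py
python3 -m creep '[[0,0.5,0,0,0,0,0],[0,1,0.2,0,0,0,0],[0,1,0.3,0,0,0,0],[0,1,0.3,0,0,0,0],[-0.2,1,0.3,0,0,0,0],[-0.2,1,0.3,0,0,0,0],[-0.2,1,0.3,0,0,0,0],[-0.2,1,0.3,0,0,0,0],[-0.1,1,0.3,0,0,0,0],[-0.1,1,0.3,0,0,0,0],[0,1,0.2,0,0,0,0],[0,0.8,0,0,0,0,0]]'
python3 - <<'E'
from h import *
pot(save='i.png')
s=env.read_state();togo(s,(-149,0,-7.2),(503,-7,37));print(s['grip_width'])
im,s=snap('wrist');cv2.imwrite('pics/i2.png',im[:,:,::-1])
E
```

```text
time: 18.12
eef_pos: [402.3, -24.3, 217.1]
tool_rot: [0.23, -2.258, 0.106]
ft_force: [0.3, -1.2, -0.8]
grip_width: 21.7
grasp_force: 98.5
pred (np.int64(265), np.int64(180)) extent [251 181] [286 182] [263 172] [282 203]
expected l,r,t,b 249.3 282.5 171.8 209.7
tip now [ 5.016e+02 -2.000e-01  1.074e+02] units [-2.7  -0.36  2.26] z axis [-0.75 -0.15 -0.64] q [-0.55  0.67  0.64  1.76 -0.11  1.68  1.97]
21.756929877380056
```

View pics/i.png

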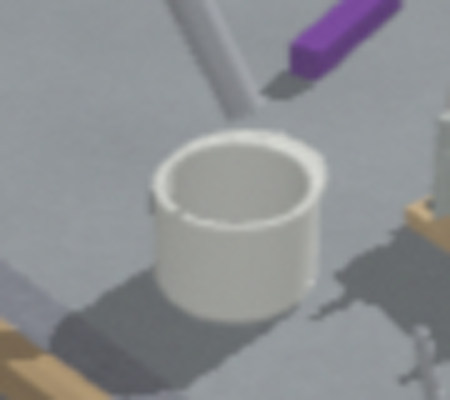

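The crop shows the pot upright with its rim centred at about (240,180), and the spindle tip just above its far side at (240,110). The position agrees with my estimate to within a few mm.

```bash

python3 -m creep '[[0,-0.28,0,0,0,0,0],[-0.26,0,0.2,0,0,0,0],[-0.5,0,0.39,0,0,0,0],[-0.5,0,0.39,0,0,0,0],[-0.5,0,0.39,0,0,0,0],[-0.5,0,0.39,0,0,0,0],[-0.5,0,0.39,0,0,0,0],[0,0,0,0,0,0,0],[0,0,0,0,0,0,0],[0,0,0,0,0,0,0]]'
python3 - <<'E'
from h import *
pot(save='j.png')
s=env.read_state();togo(s,(-149,0,-7.2),(505,-5,37));print(s['grip_width'])
E
```

```text
time: 19.05
eef_pos: [407.3, -31.7, 147.5]
tool_rot: [0.227, -2.26, 0.107]
ft_force: [-0.1, 0.1, -0.9]
grip_width: 21.9
grasp_force: 98.5
pred (np.int64(265), np.int64(180)) extent [253 178] [286 183] [269 171] [281 203]
expected l,r,t,b 249.3 282.5 171.8 209.7
tip now [506.8 -11.5  38.3] units [-0.04  0.33  0.06] z axis [-0.75 -0.15 -0.64] q [-0.51  0.77  0.61  1.77 -0.15  1.57  1.99]
22.21091944152034
```

View pics/j.png

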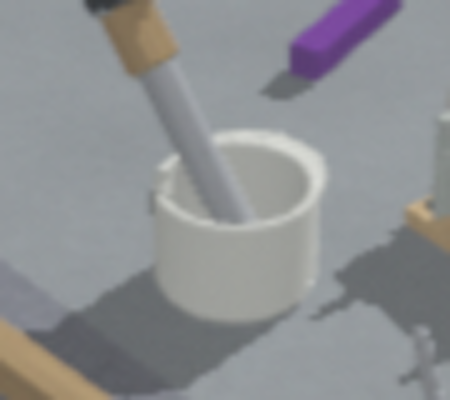

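j.png shows the spindle inside the pot, clear of the rim on every side. I dip a few mm deeper, lift out, level it and rotate.

```bash

python3 -m creep '[[-0.23,0.15,0.2,0,0,0,0],[0,0,0,0,0,0,0],[0,0,0,0,0,0,0],[0.4,0,-0.3,0,0,0,0],[0.76,0,-0.64,0,0,0,0],[0.76,0,-0.64,0,0,0,0],[0.76,0,-0.64,0,0,0,0],[0.76,0,-0.64,0,0,0,0],[0.76,0,-0.64,0,0,0,0],[0.76,0,-0.64,0,0,0,0]]'
python3 -m creep '[[0,0,0,0,-0.5,0,0],[0,0,0,0,-1,0,0],[0,0,0,0,-1,0,0],[0,0,0,0,-1,0,0],[0,0,0,0,-1,0,0],[0,0,0,0,-1,0,0],[0,0,0,0,-1,0,0],[0,0,0,0,-1,0,0],[0,0,0,0,-1,0,0],[0,0,0,0,-1,0,0],[0,0,0,0,-0.5,0,0],[0,0,0,0,0,0,0]]'
python3 -m creep '[[0,0,0,0,0,0.7,0],[0,0,0,0,0,0.6,0],[0,0,0,0,0,0,0]]'
python3 - <<'E'
from h import *
s=env.read_state();togo(s,(0,0,0),(558.7,213,160));print(s['grip_width'],s['eef_pos'],s['tool_rot'])
E
```

```text
time: 19.93
eef_pos: [405.9, -28.9, 272.5]
tool_rot: [0.227, -2.26, 0.106]
ft_force: [0.3, -0.2, -0.5]
grip_width: 22.1
grasp_force: 98.5
time: 20.93
eef_pos: [403.8, -29.4, 271.2]
tool_rot: [-0.313, 3.125, 0.006]
ft_force: [-0.3, 0.0, -2.0]
grip_width: 21.8
grasp_force: 98.4
time: 21.18
eef_pos: [406.0, -28.9, 271.0]
tool_rot: [0.135, -3.137, 0.0]
ft_force: [0.2, 0.2, -2.3]
grip_width: 21.2
grasp_force: 98.5
tip now [406.  -28.9 271. ] units [-8.65 11.4   5.54] z axis [-0. -0. -1.] q [-0.71 -0.05  0.69  2.14  0.03  1.03  1.62]
21.185888267392144 [406.04906388 -28.9187753  270.95083582] [ 1.34946976e-01 -3.13746412e+00  1.43309457e-04]
```

```bash

python3 -m creep '[[-0.4,0.5,0,0,0,0,0],[-0.75,1,0,0,0,0,0],[-0.75,1,0,0,0,0,0],[-0.75,1,0,0,0,0,0],[-0.75,1,0,0,0,0,0],[-0.75,1,0,0,0,0,0],[-0.75,1,0,0,0,0,0],[-0.75,1,0,0,0,0,0],[-0.75,1,0,0,0,0,0],[-0.75,1,0,0,0,0,0],[-0.75,1,0,0,0,0,0],[-0.7,0.9,0,0,0,0,0]]'
python3 -m creep '[[0,0,1,0,0,0,0],[0,0,1,0,0,0,0],[0,0,1,0,0,0,0],[0,0,1,0,0,0,0],[0,0,1,0,0,0,0],[0,0,0.5,0,0,0,0],[0,0,0,0,0,0,0],[0,0,0,0,0,0,0]]'
python3 - <<'E'
from h import *
im,s=snap('wrist');cv2.imwrite('pics/k.png',cv2.resize(im[:,:,::-1],(640,480)));np.save('k.npy',im)
togo(s,(0,0,0),(558.7,213,60))
print(s['eef_pos'],s['tool_rot'],s['grip_width'])
E
```

```text
time: 22.18
eef_pos: [558.1, 216.3, 269.5]
tool_rot: [0.143, -3.137, 0.001]
ft_force: [-0.2, -0.5, -1.8]
grip_width: 21.8
grasp_force: 98.5
time: 22.85
eef_pos: [557.7, 213.9, 160.1]
tool_rot: [0.139, -3.137, 0.001]
ft_force: [0.4, 0.5, -2.5]
grip_width: 22.1
grasp_force: 98.4
tip now [557.7 213.9 160.1] units [-0.05 -0.05  5.01] z axis [-0. -0. -1.] q [-0.81  0.49  0.51  1.82 -0.3   0.9   1.5 ]
[557.66310571 213.90313141 160.13801847] [ 1.38824709e-01 -3.13748930e+00  1.28579442e-03] 22.051153060649114
```

View pics/k.png

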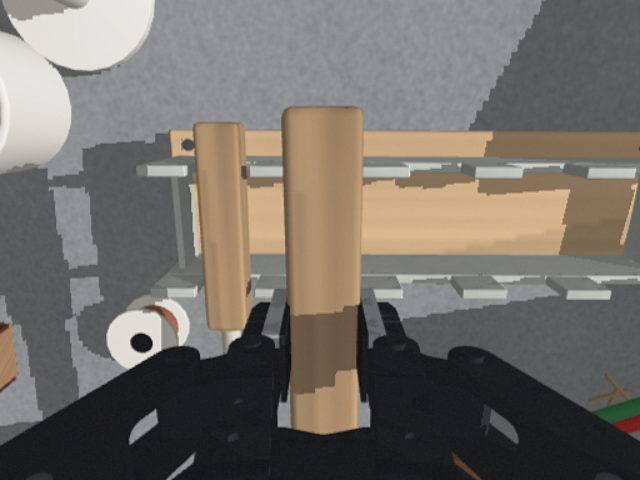

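```bash
python3 - <<'E'
from h import *
s=env.read_state()
P=ray('wrist',np.array([[386,170],[497,171],[607,171],[382,287],[482,288],[582,289]])*.8,79,s)
print(P.round(1)); 
c=P[[0,3]].mean(0);print('comb ang',np.degrees(np.arctan2(P[3:,1]-P[:3,1],P[3:,0]-P[:3,0])), np.degrees(np.arctan2(-(P[2,0]-P[0,0]),P[2,1]-P[0,1])))
print('slots at y', P[:3,:2]*.5+P[3:,:2]*.5)
im=np.load('k.npy');handles(im,s,167)
E
```

```text
[[512.2 241.7  79. ]
 [507.5 300.6  79. ]
 [502.4 358.9  79. ]
 [578.8 248.   79. ]
 [574.3 305.4  79. ]
 [569.8 362.9  79. ]]
comb ang [5.42584008 4.14595538 3.42442084] 4.799527302730348
slots at y [[545.48369746 244.88040441]
 [540.91918184 303.00668521]
 [536.11172002 360.88653914]]
px [338. 201.] ctr [530.1 241.8 167. ] len 157.0 axis deg -75.1
```

k.png shows the held handle over slot 2 at (323,170), between the teeth at (268,170) and (386,170). The dry handle in slot 1 is clear. I lower it.

```bash

python3 -m creep '[[-0.05,0.08,0.5,0,0,0,0],[0,0,1,0,0,0,0],[0,0,1,0,0,0,0],[0,0,1,0,0,0,0],[0,0,0.8,0,0,0,0],[0,0,0.5,0,0,0,0],[0,0,0.15,0,0,0,0],[0,0,0,0,0,0,0],[0,0,0,0,0,0,0]]'
```

```text
time: 23.65
eef_pos: [559.3, 215.4, 62.4]
tool_rot: [-0.137, 3.137, 0.001]
ft_force: [0.2, -0.7, -2.0]
grip_width: 22.0
grasp_force: 98.4
```

```bash

python3 -m creep '[[0,0,0.08,0,0,0,0],[0,0,0.08,0,0,0,0],[0,0,0,0,0,0,0]]'
python3 -m creep '[[0,0,0,0,0,0,0.45],[0,0,0,0,0,0,0.45],[0,0,0,0,0,0,0.45],[0,0,-0.3,0,0,0,0.45],[0,0,-0.8,0,0,0,0.45],[0,0,-1,0,0,0,0.45],[0,0,-1,0,0,0,0.45],[0,0,-1,0,0,0,0.45],[0,0,-1,0,0,0,0.45],[0,0,-1,0,0,0,0.45],[0,0,-1,0,0,0,0.45],[0,0,-1,0,0,0,0.45]]'
python3 - <<'E'
from h import *
im,s=snap('wrist');cv2.imwrite('pics/l.png',cv2.resize(im[:,:,::-1],(640,480)))
pot(save='l2.png')
togo(s,(0,0,0),(523,-323.5,230))
E
```

```text
time: 23.9
eef_pos: [559.4, 215.6, 59.8]
tool_rot: [-0.137, 3.137, 0.002]
ft_force: [-1.3, 0.1, 5.3]
grip_width: 21.9
grasp_force: 99.1
time: 24.9
eef_pos: [558.3, 215.0, 221.8]
tool_rot: [-0.137, 3.138, 0.0]
ft_force: [0.9, 0.4, 0.6]
grip_width: 38.7
grasp_force: 0.0
pred (np.int64(265), np.int64(180)) extent [251 181] [286 183] [263 172] [282 203]
expected l,r,t,b 249.3 282.5 171.8 209.7
tip now [558.3 215.  221.8] units [  4.1  -26.67  -0.41] z axis [ 0.  0. -1.] q [-0.84  0.42  0.54  1.77 -0.25  1.02  1.46]
```

View pics/l.png

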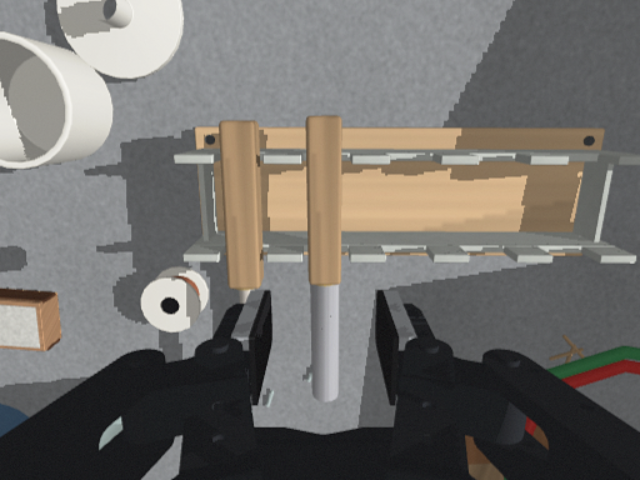

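l.png shows the thick mandrel lying in slot 2 at (324,200), across both combs with its spindle outward. The dry one is untouched. Next is the 17 mm.

```bash

python3 -m creep '[[0,-0.5,0,0,0,0,0.5],[0.1,-1,0,0,0,0,0.5],[0.1,-1,0,0,0,0,0.5],[0.1,-1,0,0,0,0,0.5],[0.2,-1,0,0,0,0,0.5],[0.2,-1,0,0,0,0,0.5],[0.2,-1,0,0,0,0,0.5],[0.2,-1,0,0,0,0,0.5],[0.2,-1,0,0,0,0,0.5],[0.2,-1,0,0,0,0,0.5],[0.2,-1,0,0,0,0,0.5],[0.2,-1,0,0,0,0,0.5]]'
python3 -m creep '[[0.2,-1,0,0,0,0,0.5],[0.2,-1,0,0,0,0,0.5],[0.2,-1,0,0,0,0,0.5],[0.2,-1,0,0,0,0,0.5],[0.2,-1,0.5,0,0,0,0.5],[0.2,-1,0.5,0,0,0,0.5],[0.2,-1,0.5,0,0,0,0.5],[0.2,-1,0.5,0,0,0,0.5],[0.2,-1,0.5,0,0,0,0.5],[0.2,-1,0.5,0,0,0,0.5],[0.2,-1,0.5,0,0,0,0.5],[0.2,-1,0.5,0,0,0,0.5]]'
python3 -m creep '[[0,-1,0.2,0,0,0,0.5],[0,-1,0,0,0,0,0.5],[0,-1,0,0,0,0,0.5],[0,-0.2,0,0,0,0,0.5],[0,0,0,0,0,0,0.5]]'
python3 - <<'E'
from h import *
im,s=snap('wrist');cv2.imwrite('pics/m.png',im[:,:,::-1]);print(s['eef_pos'],s['tool_rot'])
handles(im,s); togo(s,(0,0,0),(523,-323.5,8))
E
```

```text
time: 26.0
eef_pos: [539.3, -19.1, 219.2]
tool_rot: [0.136, -3.136, 0.001]
ft_force: [-0.4, -0.5, -0.3]
grip_width: 42.4
grasp_force: 0.0
time: 27.0
eef_pos: [512.0, -261.8, 138.7]
tool_rot: [0.136, -3.136, -0.001]
ft_force: [0.2, 0.2, -0.1]
grip_width: 42.9
grasp_force: 0.0
time: 27.42
eef_pos: [517.6, -326.2, 135.4]
tool_rot: [0.132, -3.137, 0.0]
ft_force: [0.7, -0.1, -0.6]
grip_width: 43.0
grasp_force: 0.0
[ 517.58068385 -326.16997182  135.39197911] [ 1.31673979e-01 -3.13672968e+00  4.10072308e-04]
px [465. 212.] ctr [ 530.6 -154.5   15. ] len 128.0 axis deg 10.7
px [270. 202.] ctr [ 535.2 -317.3   15. ] len 125.0 axis deg 5.3
px [167. 132.] ctr [ 485.4 -402.2   15. ] len 125.0 axis deg 4.2
tip now [ 517.6 -326.2  135.4] units [-0.29  0.11  6.37] z axis [-0. -0. -1.] q [ 0.06  0.57  0.61  1.81 -0.41  0.89  2.51]
```

```bash

python3 -m creep '[[-0.4,0.37,0,0,0,0,0.5],[0,0,0.8,0,0,0,0.5],[0,0,1,0,0,0,0.5],[0,0,1,0,0,0,0.5],[0,0,1,0,0,0,0.5],[0,0,1,0,0,0,0.5],[0,0,1,0,0,0,0.5],[0,0,0.45,0,0,0,0.5],[0,0,0.1,0,0,0,0.5],[0,0,0,0,0,0,0.5]]'
python3 -m creep '[[0,0,0,0,0,0,0],[0,0,0,0,0,0,0],[0,0,0,0,0,0,0],[0,0,0,0,0,0,0],[0,0,0,0,0,0,0],[0,0,0,0,0,0,0],[0,0,0,0,0,0,0]]' 100
python3 -m creep '[[0,0,-0.3,0,0,0,0],[0,0,-0.8,0,0,0,0],[0,0,-1,0,0,0,0],[0,0,-1,0,0,0,0],[0,0,-1,0,0,0,0],[0,0,-1,0,0,0,0],[0,0,-1,0,0,0,0],[0,0,-1,0,0,0,0],[0,0,-1,0,0,0,0],[0,0,-1,0,0,0,0],[0,0,-1,0,0,0,0],[0,0,0,0,0,0,0]]'
python3 -m creep '[[0,0,-1,0,-0.5,0,0],[0,0,-1,0,-1,0,0],[0,0,0,0,-1,0,0],[0,0,0,0,-1,0,0],[0,0,0,0,-1,0,0],[0,0,0,0,-1,0,0],[0,0,0,0,-1,0,0],[0,0,0,0,-1,0,0],[0,0,0,0,-0.5,0,0],[0,0,0,0,0,0,0]]'
python3 - <<'E'
from h import *
s=env.read_state();togo(s,(150,0,-7.2),(485,-8,120))
E
```

```text
time: 28.3
eef_pos: [527.0, -315.0, 9.1]
tool_rot: [0.139, -3.138, -0.001]
ft_force: [0.1, -0.3, -0.6]
grip_width: 43.1
grasp_force: 0.0
time: 28.88
eef_pos: [527.8, -316.6, 11.0]
tool_rot: [-0.137, 3.136, -0.001]
ft_force: [-0.4, 1.1, 6.9]
grip_width: 21.6
grasp_force: 99.4
time: 29.88
eef_pos: [528.2, -317.7, 215.7]
tool_rot: [-0.136, 3.132, -0.005]
ft_force: [1.0, -0.8, -2.0]
grip_width: 21.6
grasp_force: 98.4
time: 30.72
eef_pos: [521.7, -318.5, 241.7]
tool_rot: [-0.105, 2.583, 0.047]
ft_force: [-1.7, 0.1, -1.7]
grip_width: 21.5
grasp_force: 98.5
tip now [ 390.9 -328.7  168.4] units [-3.75 15.55  5.41] z axis [ 0.53  0.06 -0.85] q [ 0.66  0.25  0.03  2.02 -0.75  0.6   2.91]
```

```bash

python3 -m creep '[[0,0.5,0,0,0,0,0],[0,1,0,0,0,0,0],[0,1,0,0,0,0,0],[0,1,0,0,0,0,0],[0,1,0,0,0,0,0],[0,1,0,0,0,0,0],[0,1,0,0,0,0,0],[0,1,0,0,0,0,0],[0,1,0,0,0,0,0],[0,1,0,0,0,0,0],[0,1,0,0,0,0,0],[0,1,0,0,0,0,0]]'
python3 -m creep '[[0,1,0,0,0,0,0],[0,1,0,0,0,0,0],[0,1,0,0,0,0,0],[0,0.8,0,0,0,0,0],[0,0,0,0,-0.6,0,0],[0,0,0,0,-0.6,0,0],[0,0,0,0,-0.6,0,0],[0,0,0,0,-0.6,0,0],[0,0,0,0,0,0,0],[0,0,0,0,0,0,0]]'
python3 - <<'E'
from h import *
s=env.read_state();togo(s,(150,0,-7.2),(485,-8,120));print(s['eef_pos'],s['tool_rot'],s['grip_width'])
E
```

```text
time: 31.72
eef_pos: [503.9, -85.7, 245.1]
tool_rot: [-0.114, 2.583, 0.046]
ft_force: [0.8, 0.2, -1.1]
grip_width: 21.5
grasp_force: 98.5
time: 32.55
eef_pos: [494.0, -13.0, 247.1]
tool_rot: [-0.11, 2.466, 0.059]
ft_force: [-0.3, 0.0, -2.6]
grip_width: 21.9
grasp_force: 98.5
tip now [372.8 -23.1 159.1] units [-3.2   0.2   5.06] z axis [ 0.62  0.07 -0.78] q [ 0.51 -0.04 -0.49  2.39 -0.74  0.15  2.38]
[494.04979226 -13.00089291 247.06735418] [-0.1096212   2.46613243  0.05902268] 21.928669819807187
```

```bash

python3 -m creep '[[-0.5,0,0.4,0,0,0,0],[-0.8,0,0.63,0,0,0,0],[-0.8,0.1,0.63,0,0,0,0],[-0.8,0.2,0.63,0,0,0,0],[-0.8,0.2,0.63,0,0,0,0],[-0.7,0.1,0.55,0,0,0,0],[0,0,0,0,-0.6,0,0],[0,0,0,0,-0.6,0,0],[0,0,0,0,-0.4,0,0],[0,0,0,0,0,0,0]]'
python3 - <<'E'
from h import *
pot()
s=env.read_state();togo(s,(150,0,-7.2),(483,-8,90));print(s['eef_pos'],s['tool_rot'],s['grip_width'])
E
```

```text
time: 33.38
eef_pos: [592.6, 11.0, 242.6]
tool_rot: [-0.127, 2.466, 0.079]
ft_force: [0.1, -0.8, -2.4]
grip_width: 21.5
grasp_force: 98.5
pred (np.int64(265), np.int64(180)) extent [251 181] [286 183] [263 172] [281 203]
expected l,r,t,b 249.3 282.5 171.8 209.7
tip now [4.715e+02 2.000e-01 1.550e+02] units [ 1.61 -0.55  2.86] z axis [ 0.62  0.09 -0.78] q [-0.34  0.12  0.32  2.25 -0.77  0.15  2.37]
[592.66504209  11.75649941 242.96414036] [-0.12887511  2.46584754  0.07979809] 21.339079220672254
```

```bash

python3 -m creep '[[0,-0.45,0,0,0,0,0],[0.52,0,0.66,0,0,0,0],[0.52,0,0.66,0,0,0,0],[0.52,0,0.66,0,0,0,0],[0,0,0,0,0,0,0],[0,0,0,0,0,0,0]]'
python3 - <<'E'
from h import *
s=env.read_state();togo(s,(150,0,-7.2),(474,-9,37));print(s['eef_pos'],s['tool_rot'],s['grip_width'])
E
```

```text
time: 33.93
eef_pos: [594.6, -3.4, 211.2]
tool_rot: [-0.134, 2.475, 0.088]
ft_force: [-0.2, 0.4, -1.2]
grip_width: 21.5
grasp_force: 98.5
tip now [472.6 -15.3 124.5] units [2.62 0.17 3.51] z axis [ 0.61  0.1  -0.79] q [-0.22  0.18  0.24  2.26 -1.28  0.15  2.91]
[594.60177639  -3.40688496 211.2076647 ] [-0.13364669  2.47529504  0.08796124] 21.48049037821243
```

The wrist hits its joint limits when this spindle points inward. I'll lift it, level it and turn it half round so the spindle points outward like the first one.

```bash

python3 -m creep '[[-0.5,0,-0.66,0,0,0,0],[-0.5,0,-0.66,0,0,0,0],[-0.5,0,-0.66,0,0,0,0],[0,0,0,0,0.7,0,0],[0,0,0,0,1,0,0],[0,0,0,0,1,0,0],[0,0,0,0,1,0,0],[0,0,0,0,1,0,0],[0,0,0,0,1,0,0],[0,0,0,0,1,0,0],[0,0,0,0,0.8,0,0],[0,0,0,0,0,0,0]]'
python3 -m creep '[[0.8,0,0,0,0,0.7,0],[1,0,0,0,0,1,0],[1,0,0,0,0,1,0],[1,0,0,0,0,1,0],[1,0,0,0,0,1,0],[0,0,0,0,0,1,0],[0,0,0,0,0,1,0],[0,0,0,0,0,1,0],[0,0,0,0,0,1,0],[0,0,0,0,0,1,0],[0,0,0,0,0,1,0],[0,0,0,0,0,1,0]]'
python3 -m creep '[[0,0,0,0,0,1,0],[0,0,0,0,0,1,0],[0,0,0,0,0,1,0],[0,0,0,0,0,1,0],[0,0,0,0,0,1,0],[0,0,0,0,0,1,0],[0,0,0,0,0,1,0],[0,0,0,0,0,1,0],[0,0,0,0,0,1,0],[0,0,0,0,0,1,0],[0,0,0,0,0,1,0],[0,0,0,0,0,1,0]]'
python3 - <<'E'
from h import *
s=env.read_state();togo(s,(0,0,0),(0,0,0));print(s['eef_pos'],s['tool_rot'],tool(s)[0].round(2))
E
```

```text
time: 34.93
eef_pos: [596.6, -4.0, 259.2]
tool_rot: [-0.188, 3.124, 0.041]
ft_force: [1.0, 0.1, -2.1]
grip_width: 21.9
grasp_force: 98.5
time: 35.93
eef_pos: [498.5, -1.1, 258.0]
tool_rot: [-1.375, -2.821, -0.052]
ft_force: [0.6, 0.3, -1.8]
grip_width: 21.5
grasp_force: 98.5
time: 36.93
eef_pos: [498.3, -1.1, 257.9]
tool_rot: [-2.588, -1.746, -0.042]
ft_force: [0.1, -0.4, -1.9]
grip_width: 21.7
grasp_force: 98.5
tip now [498.3  -1.1 257.9] units [ -9.71 -23.1   12.61] z axis [ 0.01  0.03 -1.  ] q [-1.01  0.29  1.16  2.   -0.34  1.05 -0.08]
[498.31828781  -1.0947904  257.87666473] [-2.5875039  -1.74565654 -0.04200559] [[ 0.37  0.93  0.01]
 [ 0.93 -0.37  0.03]
 [ 0.03 -0.   -1.  ]]
```

```bash

python3 -m creep '[[0,0,0,0,0,1,0],[0,0,0,0,0,1,0],[0,0,0,0,0,1,0],[0,0,0,0,0,1,0],[0,0,0,0,0,1,0],[0,0,0,0,0,1,0],[0,0,0,0,0,1,0],[0,0,0,0,0,1,0],[0,0,0,0,0,1,0],[0,0,0,0,0,1,0],[0,0,0,0,0,1,0],[0,0,0,0,0,1,0]]'
python3 -m creep '[[-1,0,0,0,-0.3,0,0],[-1,0,0,0,-0.7,0,0],[-1,0,0,0,-1,0,0],[0,0,0,0,-1,0,0],[0,0,0,0,-1,0,0],[0,0,0,0,-1,0,0],[0,0,0,0,-1,0,0],[0,0,0,0,-1,0,0],[0,0,0,0,-1,0,0],[0,0,0,0,-1,0,0],[0,0,0,0,-1,0,0],[0,0,0,0,0,0,0]]'
python3 - <<'E'
from h import *
s=env.read_state();togo(s,(150,0,-7.2),(505,-5,90));print(s['eef_pos'],s['tool_rot'],s['grip_width']);print(tool(s)[0].round(3))
E
```

```text
time: 37.93
eef_pos: [498.1, -1.0, 257.7]
tool_rot: [-3.103, -0.217, -0.019]
ft_force: [0.2, 0.0, -1.5]
grip_width: 21.3
grasp_force: 98.5
time: 38.93
eef_pos: [439.9, -7.0, 255.7]
tool_rot: [2.811, 0.237, -1.301]
ft_force: [-0.6, 1.4, -1.7]
grip_width: 21.7
grasp_force: 98.9
tip now [541.   12.2 146.4] units [0.89 0.67 3.27] z axis [-0.75 -0.1  -0.65] q [-0.7   0.79  0.97  1.64 -0.26  1.84 -0.98]
[439.87789015  -6.95830602 255.70858793] [ 2.81145375  0.23668576 -1.30051322] 21.6704076780821
[[ 0.638  0.152 -0.755]
 [ 0.123 -0.988 -0.095]
 [-0.76  -0.032 -0.649]]
```

```bash

python3 -m creep '[[0.2,0.2,0.6,0,0,0,0],[0.2,0.2,0.6,0,0,0,0],[0.2,0.2,0.7,0,0,0,0],[0.2,0.07,0.7,0,0,0,0],[0.1,0,0.67,0,0,0,0],[0,0,0,0,0,0,0]]'
python3 - <<'E'
from h import *
pot()
s=env.read_state();togo(s,(150,0,-7.2),(505,-5,33));print(s['eef_pos'],s['tool_rot'],s['grip_width'])
print('tip px',proj('scene',[tool(s)[0]@[150,0,-7.2]+tool(s)[1]]))
im,_=snap('scene');cv2.imwrite('pics/n.png',cv2.resize(im[110:240,190:340,::-1],(750,650),interpolation=cv2.INTER_CUBIC)[:600])
E
```

```text
time: 39.43
eef_pos: [401.9, -26.8, 202.4]
tool_rot: [2.818, 0.222, -1.291]
ft_force: [-0.7, 0.4, -1.1]
grip_width: 21.0
grasp_force: 99.0
pred (np.int64(265), np.int64(180)) extent [262 190] [286 183] [270 172] [282 203]
expected l,r,t,b 249.3 282.5 171.8 209.7
tip now [505.3  -8.6  94.6] units [ 2.34 -0.09  2.01] z axis [-0.75 -0.09 -0.65] q [-0.71  0.82  0.97  1.77 -0.28  1.7  -0.95]
[403.17136761 -26.59821466 203.1959243 ] [ 2.81805225  0.22298807 -1.28993013] 21.269468785367813
tip px [[268.5164943  173.16426871]]
```

View pics/n.png

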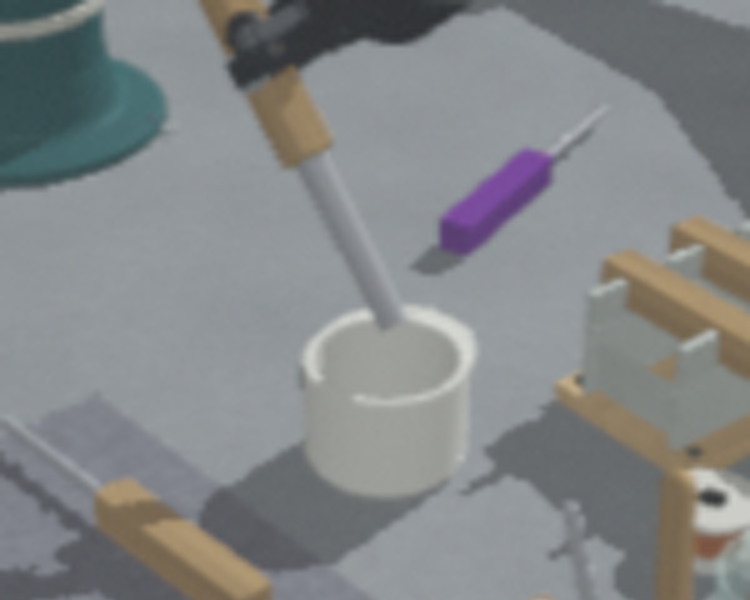

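The tip at (392,325) is over the pot mouth, and its pixel matches the prediction. I dip, then lift and level.

```bash

python3 -m creep '[[0.3,-0.1,0.25,0,0,0,0],[0.5,0,0.43,0,0,0,0],[0.5,0,0.43,0,0,0,0],[0.5,0,0.43,0,0,0,0],[0.5,0,0.43,0,0,0,0],[0.1,0,0.1,0,0,0,0],[0,0,0,0,0,0,0],[0,0,0,0,0,0,0]]'
python3 -c "
from h import *
s=env.read_state();togo(s,(150,0,-7.2),(505,-5,33));print(s['ft_force'])"
python3 -m creep '[[-0.4,0,-0.3,0,0,0,0],[-0.76,0,-0.64,0,0,0,0],[-0.76,0,-0.64,0,0,0,0],[-0.76,0,-0.64,0,0,0,0],[-0.76,0,-0.64,0,0,0,0],[-0.76,0,-0.64,0,0,0,0],[-0.76,0,-0.64,0,0,0,0]]'
python3 -m creep '[[0,0,0,0,0.4,0,0],[0,0,0,0,1,0,0],[0,0,0,0,1,0,0],[0,0,0,0,1,0,0],[0,0,0,0,1,0,0],[0,0,0,0,1,0,0],[0,0,0,0,1,0,0],[0,0,0,0,1,0,0],[0,0,0,0,1,0,0],[0,0,0,0,1,0,0],[0,0,0,0,0.6,0,0],[0,0,0,0,0,0,0]]'
python3 -c "
from h import *
s=env.read_state();print(tool(s)[0].round(3),s['grip_width']);togo(s,(0,0,0),(552,273,265))"
```

```text
time: 40.2
eef_pos: [403.3, -22.4, 138.8]
tool_rot: [2.817, 0.225, -1.295]
ft_force: [0.3, -0.6, -0.3]
grip_width: 21.4
grasp_force: 99.0
tip now [505.1  -4.1  29.9] units [-0.12  0.04 -0.09] z axis [-0.75 -0.09 -0.65] q [-0.68  0.91  0.91  1.79 -0.35  1.61 -0.95]
[ 0.28859144 -0.63351792 -0.27213262]
time: 40.78
eef_pos: [401.6, -26.7, 270.3]
tool_rot: [2.819, 0.225, -1.292]
ft_force: [-0.7, 0.7, -1.7]
grip_width: 21.6
grasp_force: 99.0
time: 41.78
eef_pos: [397.8, -26.6, 268.3]
tool_rot: [-3.093, -0.228, 0.034]
ft_force: [-0.5, 0.1, -1.9]
grip_width: 21.9
grasp_force: 99.0
[[ 0.989  0.146 -0.025]
 [ 0.147 -0.988  0.039]
 [-0.019 -0.042 -0.999]] 21.93086690562099
tip now [397.8 -26.6 268.3] units [  9.83 -13.67   0.55] z axis [-0.02  0.04 -1.  ] q [-1.28 -0.18  1.23  2.16  0.15  1.07 -1.56]
```

```bash

python3 -m creep '[[0.3,-0.5,0,-0.25,0.12,0.35,0],[0.6,-1,0,-0.2,0.1,0.35,0],[0.7,-1,0,0,0,0,0],[0.7,-1,0,0,0,0,0],[0.7,-1,0,0,0,0,0],[0.7,-1,0,0,0,0,0],[0.7,-1,0,0,0,0,0],[0.7,-1,0,0,0,0,0],[0.7,-1,0,0,0,0,0],[0.7,-1,0,0,0,0,0],[0.7,-1,0,0,0,0,0],[0.7,-1,0,0,0,0,0]]'
python3 -m creep '[[0.7,-1,0,0,0,0,0],[0.7,-1,0,0,0,0,0],[0.6,-1,0,0,0,0,0],[0,-0.5,1,0,0,0,0],[0,0,1,0,0,0,0],[0,0,1,0,0,0,0],[0,0,1,0,0,0,0],[0,0,1,0,0,0,0],[0,0,0,0,0,0,0],[0,0,0,0,0,0,0]]'
python3 -c "
from h import *
im,s=snap('wrist');cv2.imwrite('pics/o.png',cv2.resize(im[:,:,::-1],(640,480)));print(tool(s)[0].round(3),s['grip_width']);togo(s,(0,0,0),(552,274.5,62))"
```

```text
time: 42.78
eef_pos: [537.3, 216.6, 263.4]
tool_rot: [3.123, 0.134, -0.009]
ft_force: [0.7, -0.5, -1.4]
grip_width: 21.5
grasp_force: 99.0
time: 43.62
eef_pos: [569.9, 286.7, 162.2]
tool_rot: [3.122, 0.133, -0.01]
ft_force: [-0.0, -0.0, -1.9]
grip_width: 21.6
grasp_force: 99.0
[[ 0.996  0.085 -0.006]
 [ 0.085 -0.996 -0.017]
 [-0.007  0.016 -1.   ]] 21.636088086881713
tip now [569.9 286.7 162.2] units [-0.91  0.45  5.02] z axis [-0.01 -0.02 -1.  ] q [-1.14  0.68  0.9   1.72 -0.59  1.05 -1.52]
```

```bash

python3 -m creep '[[-0.45,0.22,0,0.2,0,0,0],[-0.45,0.2,0,0,0,0,0],[0,0,0,0,0,0,0],[0,0,0,0,0,0,0]]'
python3 -c "
from h import *
s=env.read_state();togo(s,(0,0,0),(552,275,65))"
python3 -m creep '[[0,0,0.5,0,0,0,0],[0,0,1,0,0,0,0],[0,0,1,0,0,0,0],[0,0,1,0,0,0,0],[0,0,0,0,0,0,0],[0,0,0,0,0,0,0]]'
python3 -c "
from h import *
s=env.read_state();togo(s,(0,0,0),(552,275,65))"
```

```text
time: 44.0
eef_pos: [553.9, 278.1, 166.0]
tool_rot: [-3.133, -0.133, 0.003]
ft_force: [1.0, 0.5, -2.0]
grip_width: 21.5
grasp_force: 99.0
tip now [553.9 278.1 166. ] units [-0.1   0.18  5.05] z axis [-0.    0.01 -1.  ] q [-1.16  0.64  0.91  1.78 -0.59  1.02 -1.5 ]
time: 44.5
eef_pos: [552.6, 278.0, 93.9]
tool_rot: [-3.135, -0.134, 0.008]
ft_force: [-0.1, -0.3, -0.8]
grip_width: 21.6
grasp_force: 99.0
tip now [552.6 278.   93.9] units [-0.04  0.15  1.45] z axis [-0.01  0.   -1.  ] q [-1.1   0.72  0.83  1.82 -0.67  0.91 -1.45]
```

```bash

python3 -m creep '[[0,0.15,0,0,0,0,0],[0,0,0.5,0,0,0,0],[0,0,0.5,0,0,0,0],[0,0,0.4,0,0,0,0],[0,0,0,0,0,0,0],[0,0,0,0,0,0,0]]'
python3 -m creep '[[0,0,0.07,0,0,0,0],[0,0,0.07,0,0,0,0],[0,0,0,0,0,0,0]]'
```

```text
time: 45.0
eef_pos: [552.4, 275.1, 66.2]
tool_rot: [-3.135, -0.133, 0.008]
ft_force: [0.2, -0.5, -1.3]
grip_width: 21.7
grasp_force: 99.0
time: 45.25
eef_pos: [552.9, 275.4, 64.1]
tool_rot: [-3.134, -0.133, 0.006]
ft_force: [-0.4, 0.0, -1.7]
grip_width: 21.4
grasp_force: 99.0
```

```bash

python3 -m creep '[[0,0,0.1,0,0,0,0],[0,0,0.1,0,0,0,0],[0,0,0,0,0,0,0],[0,0,0,0,0,0,0]]'
```

```text
time: 45.58
eef_pos: [553.2, 275.5, 62.9]
tool_rot: [-3.132, -0.133, 0.007]
ft_force: [-7.9, -1.8, 20.1]
grip_width: 21.5
grasp_force: 101.9
```

```bash

python3 -m creep '[[0,0,0,0,0,0,0.45],[0,0,0,0,0,0,0.45],[0,0,0,0,0,0,0.45],[0,0,-0.3,0,0,0,0.45],[0,0,-0.8,0,0,0,0.45],[0,0,-1,0,0,0,0.45],[0,0,-1,0,0,0,0.45],[0,0,-1,0,0,0,0.45],[0,0,-1,0,0,0,0.45],[0,0,-1,0,0,0,0.45],[0,0,-1,0,0,0,0.45],[0,0,-1,0,0,0,0.45]]'
python3 - <<'E'
from h import *
im,s=snap('wrist');cv2.imwrite('pics/p.png',cv2.resize(im[:,:,::-1],(640,480)));np.save('p.npy',im)
handles(im,s,67); pot()
togo(s,(0,0,0),(494.4,-402,230))
E
```

```text
time: 46.58
eef_pos: [553.7, 274.2, 224.4]
tool_rot: [-3.134, -0.132, 0.005]
ft_force: [0.3, -0.3, -0.6]
grip_width: 38.4
grasp_force: 0.0
px [257. 178.] ctr [548.4 274.6  67. ] len 294.0 axis deg -86.1
px [  8. 174.] ctr [515.3 505.4  67. ] len 285.0 axis deg -6.8
pred (np.int64(265), np.int64(180)) extent [251 181] [286 183] [263 172] [282 203]
expected l,r,t,b 249.3 282.5 171.8 209.7
tip now [553.7 274.2 224.4] units [-5.8  33.44 -0.44] z axis [-0.    0.01 -1.  ] q [-1.19  0.57  0.96  1.74 -0.52  1.12 -1.55]
```

View pics/p.png

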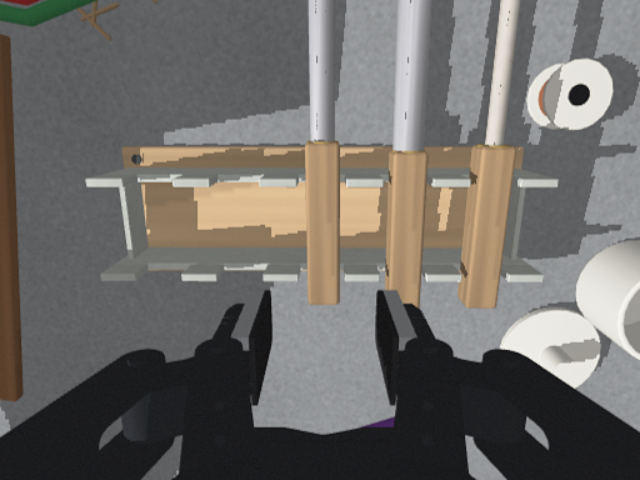

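p.png shows slots 1–3 filled, with handles at (322,222), (406,228) and (487,226) all seated across both combs. The lid lies at (552,347). Next is the 12 mm.

```bash

python3 -m creep '[[0,0.5,0,0,0,0,0.5],[-0.2,1,0,0,0,0,0.5],[-0.2,1,0,0,0,0,0.5],[-0.2,1,0,0,0,0,0.5],[-0.2,1,0,0,0,0,0.5],[-0.2,1,0,0,0,0,0.5],[-0.2,1,0,0,0,0,0.5],[-0.2,1,0,0,0,0,0.5],[-0.2,1,0,0,0,0,0.5],[-0.2,1,0,0,0,0,0.5],[-0.2,1,0,0,0,0,0.5],[-0.2,1,0,0,0,0,0.5]]'
python3 -m creep '[[-0.2,1,0,0,0,0,0.5],[-0.2,1,0,0,0,0,0.5],[-0.2,1,0,0,0,0,0.5],[-0.2,1,0,0,0,0,0.5],[-0.2,1,0,0,0,0,0.5],[-0.2,1,0,0,0,0,0.5],[-0.2,1,0,0,0,0,0.5],[-0.2,1,0,0,0,0,0.5],[-0.2,1,0,0,0,0,0.5],[-0.2,1,0,0,0,0,0.5],[-0.2,1,0,0,0,0,0.5],[-0.2,1,0,0,0,0,0.5]]'
python3 -m creep '[[-0.2,1,0.5,0,0,0,0.5],[-0.2,1,0.5,0,0,0,0.5],[-0.2,1,0.5,0,0,0,0.5],[-0.2,1,0.5,0,0,0,0.5],[-0.2,1,0.5,0,0,0,0.5],[-0.2,1,0.5,0,0,0,0.5],[-0.2,1,0.5,0,0,0,0.5],[0,1,0.5,0,0,0,0.5],[0,1,0.4,0,0,0,0.5],[0,0.9,0.3,0,0,0,0.5],[0,0,0,0,0,0,0.5],[0,0,0,0,0,0,0.5]]'
python3 - <<'E'
from h import *
im,s=snap('wrist');cv2.imwrite('pics/q.png',im[:,:,::-1]);print(s['eef_pos'],tool(s)[0].round(3))
handles(im,s); togo(s,(0,0,0),(494.4,-402,10))
E
```

```text
time: 47.68
eef_pos: [527.9, 39.8, 220.3]
tool_rot: [-3.134, -0.132, 0.009]
ft_force: [1.1, -0.3, -0.3]
grip_width: 42.7
grasp_force: 0.0
time: 48.68
eef_pos: [500.1, -202.8, 219.2]
tool_rot: [-3.134, -0.132, 0.009]
ft_force: [-0.8, -0.5, 0.2]
grip_width: 42.9
grasp_force: 0.0
time: 49.68
eef_pos: [488.1, -401.7, 124.1]
tool_rot: [-3.133, -0.129, 0.01]
ft_force: [0.3, 0.2, -0.9]
grip_width: 43.1
grasp_force: 0.0
[ 488.109534   -401.68426267  124.06313481] [[ 0.997  0.082 -0.007]
 [ 0.082 -0.997  0.005]
 [-0.006 -0.006 -1.   ]]
px [473. 160.] ctr [ 522.2 -562.2   15. ] len 32.0 axis deg 81.1
px [259. 188.] ctr [ 482.2 -403.4   15. ] len 124.0 axis deg 4.2
px [490.  88.] ctr [ 573.9 -561.2   15. ] len 31.0 axis deg -89.5
tip now [ 488.1 -401.7  124.1] units [0.35 0.07 5.7 ] z axis [-0.01  0.01 -1.  ] q [ 0.04  0.71  0.85  1.77 -0.63  0.98 -0.34]
```

```bash

python3 -m creep '[[0.25,0.03,0,0,0,0,0.5],[0,0,0.8,0,0,0,0.5],[0,0,1,0,0,0,0.5],[0,0,1,0,0,0,0.5],[0,0,1,0,0,0,0.5],[0,0,1,0,0,0,0.5],[0,0,0.7,0,0,0,0.5],[0,0,0.2,0,0,0,0.5],[0,0,0,0,0,0,0.5],[0,0,0,0,0,0,0.5]]'
python3 -m creep '[[0,0,0,0,0,0,0],[0,0,0,0,0,0,0],[0,0,0,0,0,0,0],[0,0,0,0,0,0,0],[0,0,0,0,0,0,0],[0,0,0,0,0,0,0],[0,0,0,0,0,0,0]]' 100
python3 -m creep '[[0,0,-0.3,0,0,0,0],[0,0,-0.8,0,0,0,0],[0,0,-1,0,0,0,0],[0,0,-1,0,0,0,0],[0,0,-1,0,0,0,0],[0,0,-1,0,0,0,0],[0,0,-1,0,0,0,0],[0,0,-1,0,0,0,0],[0,0,-1,0,0,0,0],[0,0,-1,0,0,0,0],[0,0,-1,0,0,0,0],[0,0,-1,0,0,0,0]]'
```

```text
time: 50.57
eef_pos: [495.1, -400.6, 11.7]
tool_rot: [-3.135, -0.134, 0.005]
ft_force: [-0.8, -0.6, -0.4]
grip_width: 42.8
grasp_force: 0.0
time: 51.15
eef_pos: [495.6, -401.3, 12.8]
tool_rot: [-3.135, -0.133, 0.002]
ft_force: [-0.5, 0.3, 6.4]
grip_width: 21.4
grasp_force: 99.5
time: 52.15
eef_pos: [495.2, -401.4, 235.3]
tool_rot: [-3.134, -0.132, 0.005]
ft_force: [-0.0, 0.1, -0.4]
grip_width: 21.5
grasp_force: 98.7
```

```bash

python3 -m creep '[[0,-0.5,-0.5,0,0,0,0],[-0.1,-1,-0.5,0,0,0,0],[-0.2,-1,-0.5,0,0,0,0],[-0.2,-1,0,0,0,0,0],[-0.2,-1,0,0,0,0,0],[-0.2,-1,0,0,0,0,0],[-0.2,-1,0,0,0,0,0],[-0.2,-1,0,0,0,0,0],[-0.2,-1,0,0,0,0,0],[-0.2,-1,0,0,0,0,0],[-0.2,-1,0,0,0,0,0],[-0.2,-1,0,0,0,0,0]]'
python3 -m creep '[[-0.2,-1,0,0,0,0,0],[-0.2,-1,0,0,0,0,0],[-0.2,-1,0,0,0,0,0],[-0.2,-1,0,0,0,0,0],[-0.2,-1,0,0,0,0,0],[-0.2,-1,0,0,0,0,0],[-0.1,-1,0,0,0,0,0],[0,-0.5,0,0,0,0,0],[0,0,0,0,0,0,0]]'
python3 -m creep '[[0,0,0,0,-0.5,0,0],[0,0,0,0,-1,0,0],[0,0,0,0,-1,0,0],[0,0,0,0,-1,0,0],[0,0,0,0,-1,0,0],[0,0,0,0,-1,0,0],[0,0,0,0,-1,0,0],[0,0,0,0,-1,0,0],[0,0,0,0,-1,0,0],[0,0,0,0,-1,0,0],[0,0,0,0,-0.5,0,0],[0,0,0,0,0,0,0]]'
python3 - <<'E'
from h import *
s=env.read_state();t=(148.4,0,-2.5);togo(s,t,(503,-6,95));print(s['eef_pos'],s['grip_width']);print(tool(s)[0].round(3))
pot()
E
```

```text
time: 53.15
eef_pos: [433.5, -175.4, 264.8]
tool_rot: [-3.133, -0.131, 0.006]
ft_force: [-1.6, -0.3, -1.0]
grip_width: 21.3
grasp_force: 98.6
time: 53.9
eef_pos: [395.2, -27.1, 265.6]
tool_rot: [-3.131, -0.138, 0.006]
ft_force: [-0.8, 0.5, -1.1]
grip_width: 21.5
grasp_force: 98.6
time: 54.9
eef_pos: [396.5, -29.4, 264.3]
tool_rot: [2.81, 0.121, -1.322]
ft_force: [-0.3, 0.6, -1.3]
grip_width: 21.2
grasp_force: 98.7
tip now [492.7 -21.  151.6] units [ 2.55 -0.69  1.36] z axis [-0.77 -0.06 -0.64] q [-0.67  0.7   0.92  1.75 -0.2   1.8  -1.07]
[396.49962527 -29.44306009 264.26223704] 21.180391267446833
[[ 0.635  0.085 -0.768]
 [ 0.056 -0.996 -0.064]
 [-0.77  -0.003 -0.638]]
pred (np.int64(265), np.int64(180)) extent [251 181] [286 182] [263 172] [282 202]
expected l,r,t,b 249.3 282.5 171.8 209.7
```

```bash

python3 -m creep '[[0.4,-0.2,0.2,0,0,0,0],[0.5,-0.2,0.28,0,0,0,0],[0.5,-0.2,0.28,0,0,0,0],[0.5,-0.1,0.3,0,0,0,0],[0.5,0,0.3,0,0,0,0],[0.15,0,0,0,0,0,0],[0,0,0,0,0,0,0]]'
python3 - <<'E'
from h import *
s=env.read_state();t=(148.4,0,-2.5);togo(s,t,(503,-6,33))
M,p=tool(s);print('tip px',proj('scene',[M@t+p,M@[100,0,-2.5]+p]))
im,_=snap('scene');g=cv2.cvtColor(im,cv2.COLOR_RGB2GRAY)
u,v=proj('scene',[M@[130,0,-2.5]+p])[0].round().astype(int);print(u,v,g[v,u-10:u+11]);u,v=proj('scene',[M@[142,0,-2.5]+p])[0].round().astype(int);print(u,v,g[v,u-10:u+11])
E
```

```text
time: 55.53
eef_pos: [406.2, -13.5, 207.9]
tool_rot: [2.812, 0.123, -1.321]
ft_force: [-1.2, -1.0, -0.7]
grip_width: 21.4
grasp_force: 98.7
tip now [502.5  -4.8  95.3] units [2.41 0.08 1.97] z axis [-0.77 -0.06 -0.64] q [-0.66  0.78  0.88  1.75 -0.27  1.73 -1.08]
tip px [[269.11176718 172.04467325]
 [261.88993819 155.29795472]]
266 166 [153 152 152 153 153 153 150 140 126 130 139 151 157 153 153 152 152 153
 152 151 148]
268 170 [150 150 151 152 153 153 147 132 126 134 145 156 160 160 160 159 156 156
 156 154 153]
```

```bash

python3 -m creep '[[0.3,0,0.25,0,0,0,0],[0.5,0,0.42,0,0,0,0],[0.5,0,0.42,0,0,0,0],[0.5,0,0.42,0,0,0,0],[0.5,0,0.4,0,0,0,0],[0.1,0,0.1,0,0,0,0],[0,0,0,0,0,0,0],[0,0,0,0,0,0,0]]'
python3 -c "
from h import *
s=env.read_state();togo(s,(148.4,0,-2.5),(503,-6,33));print(s['ft_force'])"
python3 -m creep '[[-0.4,0,-0.3,0,0,0,0],[-0.76,0,-0.64,0,0,0,0],[-0.76,0,-0.64,0,0,0,0],[-0.76,0,-0.64,0,0,0,0],[-0.76,0,-0.64,0,0,0,0],[-0.76,0,-0.64,0,0,0,0],[-0.76,0,-0.64,0,0,0,0]]'
python3 -m creep '[[0,0,0,0,0.5,0,0],[0,0,0,0,1,0,0],[0,0,0,0,1,0,0],[0,0,0,0,1,0,0],[0,0,0,0,1,0,0],[0,0,0,0,1,0,0],[0,0,0,0,1,0,0],[0,0,0,0,1,0,0],[0,0,0,0,1,0,0],[0,0,0,0,1,0,0],[0,0,0,0,0.5,0,0],[0,0,0,0,0,0,0]]'
python3 -c "
from h import *
s=env.read_state();print(tool(s)[0].round(3),s['grip_width']);togo(s,(0,0,0),(549,335,265))"
```

```text
time: 56.25
eef_pos: [406.1, -13.4, 146.1]
tool_rot: [2.813, 0.122, -1.32]
ft_force: [-0.4, -0.4, -0.8]
grip_width: 21.5
grasp_force: 98.7
tip now [502.5  -4.7  33.6] units [0.04 0.07 0.  ] z axis [-0.77 -0.06 -0.64] q [-0.63  0.87  0.83  1.77 -0.32  1.64 -1.07]
[-0.37730182 -0.37466961 -0.80982611]
time: 56.83
eef_pos: [406.2, -14.0, 277.5]
tool_rot: [2.815, 0.122, -1.317]
ft_force: [0.3, 0.3, -1.3]
grip_width: 21.6
grasp_force: 98.7
time: 57.83
eef_pos: [404.3, -14.1, 275.8]
tool_rot: [-3.127, -0.134, 0.004]
ft_force: [0.3, 0.0, -0.6]
grip_width: 21.5
grasp_force: 98.7
[[ 0.996  0.085 -0.003]
 [ 0.085 -0.996  0.012]
 [-0.002 -0.012 -1.   ]] 21.4865600678637
tip now [404.3 -14.1 275.8] units [  8.7  -16.77   0.72] z axis [-0.    0.01 -1.  ] q [-1.09 -0.12  1.02  2.15  0.1   1.06 -1.61]
```

```bash

python3 -m creep '[[0.3,-0.5,0,0,0,0,0],[0.5,-1,0,0,0,0,0],[0.5,-1,0,0,0,0,0],[0.5,-1,0,0,0,0,0],[0.5,-1,0,0,0,0,0],[0.5,-1,0,0,0,0,0],[0.5,-1,0,0,0,0,0],[0.5,-1,0,0,0,0,0],[0.5,-1,0,0,0,0,0],[0.5,-1,0,0,0,0,0],[0.5,-1,0,0,0,0,0],[0.5,-1,0,0,0,0,0]]'
python3 -m creep '[[0.5,-1,0,0,0,0,0],[0.5,-1,0,0,0,0,0],[0.6,-1,0,0,0,0,0],[0.6,-1,0,0,0,0,0],[0.5,-1,0,0,0,0,0],[0,-0.3,1,0,0,0,0],[0,0,1,0,0,0,0],[0,0,1,0,0,0,0],[0,0,1,0,0,0,0],[0,0,1,0,0,0,0],[0,0,0,0,0,0,0],[0,0,0,0,0,0,0]]'
python3 - <<'E'
from h import *
im,s=snap('wrist');np.save('r.npy',im);cv2.imwrite('pics/r.png',im[:,:,::-1]);print(tool(s)[0].round(3),s['grip_width']);togo(s,(0,0,0),(550.3,335.5,100))
handles(im,s,s['eef_pos'][2]+2)
E
```

```text
time: 58.83
eef_pos: [503.4, 227.2, 274.9]
tool_rot: [-3.137, -0.135, 0.009]
ft_force: [0.3, 0.0, -0.6]
grip_width: 21.4
grasp_force: 98.7
time: 59.83
eef_pos: [546.6, 336.0, 174.2]
tool_rot: [-3.137, -0.135, 0.011]
ft_force: [1.2, 0.3, -0.1]
grip_width: 21.1
grasp_force: 98.6
[[ 0.996  0.086 -0.007]
 [ 0.086 -0.996  0.001]
 [-0.007 -0.002 -1.   ]] 21.106553336570226
tip now [546.6 336.  174.2] units [0.21 0.05 3.71] z axis [-0.01  0.   -1.  ] q [-1.13  0.61  0.76  1.71 -0.48  1.03 -1.69]
px [192. 128.] ctr [599.7 366.4 176.2] len 44.0 axis deg -85.1
px [350. 210.] ctr [568.5 299.4 176.2] len 157.0 axis deg -67.5
px [ 20. 176.] ctr [561.7 440.4 176.2] len 155.0 axis deg -6.2
```

```bash

python3 -m creep '[[0.2,0.03,0.5,0,0,0,0],[0,0,1,0,0,0,0],[0,0,1,0,0,0,0],[0,0,1,0,0,0,0],[0,0,0,0,0,0,0],[0,0,0,0,0,0,0]]'
python3 -c "
from h import *
s=env.read_state();togo(s,(0,0,0),(550.3,335.5,66))"
```

```text
time: 60.38
eef_pos: [550.8, 335.8, 106.3]
tool_rot: [-3.135, -0.133, 0.007]
ft_force: [-0.1, -0.4, 0.4]
grip_width: 21.6
grasp_force: 98.6
tip now [550.8 335.8 106.3] units [-0.02  0.02  2.01] z axis [-0.  0. -1.] q [-1.09  0.69  0.7   1.74 -0.55  0.92 -1.64]
```

```bash

python3 -m creep '[[0,0,0.5,0,0,0,0],[0,0,0.7,0,0,0,0],[0,0,0.5,0,0,0,0],[0,0,0.3,0,0,0,0],[0,0,0,0,0,0,0],[0,0,0,0,0,0,0]]'
python3 -m creep '[[0,0,0.08,0,0,0,0],[0,0,0.08,0,0,0,0],[0,0,0,0,0,0,0]]'
```

```text
time: 60.88
eef_pos: [550.4, 336.0, 66.0]
tool_rot: [-3.134, -0.133, 0.006]
ft_force: [-0.3, -0.3, -0.5]
grip_width: 21.5
grasp_force: 98.7
time: 61.13
eef_pos: [550.7, 336.2, 64.8]
tool_rot: [-3.133, -0.133, 0.006]
ft_force: [-3.5, -2.0, 9.7]
grip_width: 21.4
grasp_force: 100.2
```

```bash

python3 -m creep '[[0,0,0,0,0,0,0.45],[0,0,0,0,0,0,0.45],[0,0,0,0,0,0,0.45],[0,0,-0.3,0,0,0,0.45],[0,0,-0.8,0,0,0,0.45],[0,0,-1,0,0,0,0.45],[0,0,-1,0,0,0,0.45],[0,0,-1,0,0,0,0.45],[0,0,-1,0,0,0,0.45],[0,0,-1,0,0,0,0.45],[0,0,-1,0,0,0,0.45],[0,0,-1,0,0,0,0.45]]'
python3 -c "
from h import *
im,s=snap('wrist');cv2.imwrite('pics/s.png',im[:,:,::-1])"
python3 -m creep '[[0,0.5,0,0,0,0,0.5],[-0.2,1,0,0,0,0,0.5],[-0.2,1,0,0,0,0,0.5],[-0.2,1,0,0,0,0,0.5],[-0.2,1,0,0,0,0,0.5],[-0.2,1,0,0,0,0,0.5],[-0.2,1,0,0,0,0,0.5],[-0.2,1,0,0,0,0,0.5],[-0.2,1,0,0,0,0,0.5],[-0.2,1,0,0,0,0,0.5],[-0.2,1,0,0,0,0,0.5],[-0.2,1,0,0,0,0,0.5]]'
python3 -m creep '[[-0.2,1,0,0,0,0,0.5],[-0.2,1,0,0,0,0,0.5],[-0.2,1,0,0,0,0,0.5],[-0.2,1,0,0,0,0,0.5],[-0.2,1,0,0,0,0,0.5],[-0.2,1,0,0,0,0,0.5],[-0.2,1,0,0,0,0,0.5],[0,1,0.5,0,0,0,0.5],[0,1,0.8,0,0,0,0.5],[0,1,0.8,0,0,0,0.5],[0,1,0.8,0,0,0,0.5],[0,1,0.8,0,0,0,0.5]]'
python3 -m creep '[[0,1,0.5,0,0,-0.5,0.5],[0,0.1,0,0,0,-0.4,0.5],[0,0,0,0,0,0,0.5],[0,0,0,0,0,0,0.5]]'
python3 - <<'E'
from h import *
im,s=snap('wrist');cv2.imwrite('pics/t.png',im[:,:,::-1]);print(s['eef_pos'],tool(s)[0].round(3))
handles(im,s); togo(s,(0,0,0),(521.5,-161.5,11));pot()
E
```

```text
time: 62.13
eef_pos: [551.2, 335.1, 227.8]
tool_rot: [-3.133, -0.132, 0.004]
ft_force: [0.7, 1.2, -0.6]
grip_width: 38.5
grasp_force: 0.0
time: 63.18
eef_pos: [525.7, 100.5, 224.0]
tool_rot: [-3.134, -0.132, 0.008]
ft_force: [-0.2, 0.1, 0.2]
grip_width: 43.0
grasp_force: 0.0
time: 64.18
eef_pos: [517.8, -140.1, 148.2]
tool_rot: [-3.134, -0.132, 0.007]
ft_force: [0.1, -0.2, 0.7]
grip_width: 42.8
grasp_force: 0.0
time: 64.52
eef_pos: [520.0, -161.1, 138.9]
tool_rot: [-3.126, -0.252, 0.007]
ft_force: [0.7, 0.4, -0.1]
grip_width: 42.4
grasp_force: 0.0
[ 519.96554202 -161.07265654  138.91710697] [[ 0.987  0.16  -0.005]
 [ 0.16  -0.987  0.005]
 [-0.004 -0.006 -1.   ]]
px [252. 168.] ctr [ 526.1 -155.5   15. ] len 124.0 axis deg 8.9
tip now [ 520.  -161.1  138.9] units [0.1  0.07 6.4 ] z axis [-0.  0. -1.] q [-0.38  0.51  0.8   1.97 -0.48  0.86 -0.72]
pred (np.int64(265), np.int64(180)) extent [251 181] [286 183] [263 172] [281 203]
expected l,r,t,b 249.3 282.5 171.8 209.7
```

```bash

python3 -m creep '[[0,-0.23,0.3,0,0,0,0.5],[0,0,1,0,0,0,0.5],[0,0,1,0,0,0,0.5],[0,0,1,0,0,0,0.5],[0,0,1,0,0,0,0.5],[0,0,1,0,0,0,0.5],[0,0,0.8,0,0,0,0.5],[0,0,0.3,0,0,0,0.5],[0,0,0,0,0,0,0.5],[0,0,0,0,0,0,0.5]]'
python3 -m creep '[[0,0,0,0,0,0,0],[0,0,0,0,0,0,0],[0,0,0,0,0,0,0],[0,0,0,0,0,0,0],[0,0,0,0,0,0,0],[0,0,0,0,0,0,0],[0,0,0,0,0,0,0]]' 100
python3 -m creep '[[0,0,-0.3,0,0,0,0],[0,0,-0.8,0,0,0,0],[0,0,-1,0,0,0,0],[0,0,-1,0,0,0,0],[0,0,-1,0,0,0,0],[0,0,-1,0,0,0,0],[0,0,-1,0,0,0,0],[0,0,-1,0,0,0,0],[0,0,-1,0,0,0,0],[0,0,-1,0,0,0,0],[0,0,-1,0,0,0,0],[0,0,-1,0,0,0,0]]'
python3 -m creep '[[0,0,-0.8,0,0,-0.5,0],[0,0,-0.5,0,0,-1,0],[0,0,0,0,0,-1,0],[0,0,0,0,0,-1,0],[0,0,0,0,0,-1,0],[0,0,0,0,0,-1,0],[0,0,0,0,0,-1,0],[0,0,0,0,0,-1,0],[0,0,0,0,0,-1,0],[0,0,0,0,0,-1,0],[0,0,0,0,0,-1,0],[0,0,0,0,0,-1,0]]'
```

```text
time: 65.45
eef_pos: [519.7, -155.1, 11.3]
tool_rot: [-3.126, -0.257, 0.006]
ft_force: [0.8, -0.4, -0.3]
grip_width: 42.7
grasp_force: 0.0
time: 66.03
eef_pos: [520.4, -155.5, 12.6]
tool_rot: [-3.126, -0.256, 0.002]
ft_force: [-0.6, 0.2, 4.6]
grip_width: 21.3
grasp_force: 98.7
time: 67.03
eef_pos: [519.9, -156.4, 234.6]
tool_rot: [-3.126, -0.255, 0.005]
ft_force: [-0.4, 0.6, -1.1]
grip_width: 21.5
grasp_force: 98.2
time: 68.03
eef_pos: [520.0, -156.7, 259.6]
tool_rot: [-2.613, -1.732, 0.0]
ft_force: [0.1, 0.0, -1.2]
grip_width: 21.5
grasp_force: 98.1
```

```bash

python3 -m creep '[[0,0,0,0,0,-1,0],[0,0,0,0,0,-1,0],[0,0,0,0,0,-1,0],[0,0,0,0,0,-1,0],[0,0,0,0,0,-1,0],[0,0,0,0,0,-1,0],[0,0,0,0,0,-1,0],[0,0,0,0,0,-1,0],[0,0,0,0,0,-1,0],[0,0,0,0,0,-1,0],[0,0,0,0,0,-1,0],[0,0,0,0,0,-1,0]]'
python3 -m creep '[[0,0,0,0,0,-1,0],[0,0,0,0,0,-1,0],[0,0,0,0,0,-1,0],[0,0,0,0,0,-1,0],[0,0,0,0,0,-1,0],[0,0,0,0,0,-1,0],[0,0,0,0,0,-1,0],[0,0,0,0,0,-1,0],[0,0,0,0,0,-1,0],[0,0,0,0,0,-1,0],[0,0,0,0,0,-1,0],[0,0,0,0,0,-0.6,0]]'
python3 -c "
from h import *
s=env.read_state();print(tool(s)[0].round(3),s['grip_width']);togo(s,(0,0,0),(405,-20,265))"
```

```text
time: 69.03
eef_pos: [520.0, -156.8, 259.6]
tool_rot: [-1.397, -2.808, -0.004]
ft_force: [0.2, 0.2, -1.5]
grip_width: 21.6
grasp_force: 98.1
time: 70.03
eef_pos: [520.0, -156.8, 259.6]
tool_rot: [0.139, -3.135, -0.007]
ft_force: [0.3, 0.9, -1.8]
grip_width: 21.4
grasp_force: 98.1
[[-0.996 -0.088 -0.004]
 [-0.088  0.996  0.004]
 [ 0.003  0.005 -1.   ]] 21.40906554203278
tip now [ 520.  -156.8  259.6] units [ 5.12  7.32 -0.22] z axis [-0.  0. -1.] q [-0.06  0.26  0.35  1.85 -0.1   1.05  1.99]
```

```bash

python3 -m creep '[[0.4,0.5,0,0,0,0,0],[0.7,1,0,0,0,0,0],[0.7,1,0,0,0,0,0],[0.7,1,0,0,0,0,0],[0.7,1,0,0,0,0,0],[0.7,1,0,0,0,0,0],[0.7,1,0,0,0,0,0],[0.5,0.8,0,0,0,0,0],[0,0,0,0,0,0,0]]'
python3 -m creep '[[0,0,0,0,0.5,0,0],[0,0,0,0,1,0,0],[0,0,0,0,1,0,0],[0,0,0,0,1,0,0],[0,0,0,0,1,0,0],[0,0,0,0,1,0,0],[0,0,0,0,1,0,0],[0,0,0,0,1,0,0],[0,0,0,0,1,0,0],[0,0,0,0,1,0,0],[0,0,0,0,0.5,0,0],[0,0,0,0,0,0,0]]'
python3 - <<'E'
from h import *
s=env.read_state();t=(-152,0,-2.5);togo(s,t,(503,-6,95));print(s['eef_pos'],s['grip_width']);print(tool(s)[0].round(3))
pot()
E
```

```text
time: 70.78
eef_pos: [404.0, -17.3, 260.4]
tool_rot: [0.139, -3.134, -0.01]
ft_force: [-1.0, -0.9, -2.2]
grip_width: 21.1
grasp_force: 98.4
time: 71.78
eef_pos: [407.1, -20.1, 258.4]
tool_rot: [0.098, -2.261, 0.041]
ft_force: [0.5, 0.4, -2.0]
grip_width: 21.4
grasp_force: 98.4
tip now [505.6 -11.3 143. ] units [-1.78  0.27  1.61] z axis [-0.77 -0.06 -0.64] q [-0.23  0.56  0.25  1.69 -0.04  1.78  1.71]
[407.13365218 -20.08715283 258.43690328] 21.37967657847312
[[-0.635 -0.085 -0.768]
 [-0.057  0.996 -0.063]
 [ 0.77   0.004 -0.638]]
pred (np.int64(265), np.int64(180)) extent [251 181] [286 182] [263 172] [282 202]
expected l,r,t,b 249.3 282.5 171.8 209.7
```

```bash

python3 -m creep '[[-0.35,0.1,0.3,0,0,0,0],[-0.5,0.17,0.43,0,0,0,0],[-0.5,0,0.43,0,0,0,0],[-0.43,0,0.43,0,0,0,0],[0,0,0,0,0,0,0],[0,0,0,0,0,0,0]]'
python3 - <<'E'
from h import *
s=env.read_state();t=(-152,0,-2.5);togo(s,t,(503,-6,32))
M,p=tool(s)
im,_=snap('scene');g=cv2.cvtColor(im,cv2.COLOR_RGB2GRAY)
for k in(-110,-130,-143,-151):
    u,v=proj('scene',[M@[k,0,-2.5]+p])[0].round().astype(int);print(u,v,g[v,u-8:u+9])
E
```

```text
time: 72.33
eef_pos: [403.7, -14.4, 211.9]
tool_rot: [0.099, -2.262, 0.04]
ft_force: [-0.6, -0.6, -1.5]
grip_width: 21.6
grasp_force: 98.4
tip now [502.3  -5.4  96.6] units [-2.5  -0.05  2.04] z axis [-0.77 -0.06 -0.64] q [-0.23  0.61  0.24  1.73 -0.05  1.7   1.71]
263 157 [150 151 150 149 150 143 130 131 145 153 151 151 151 150 151 150 150]
266 164 [152 153 153 154 153 145 130 130 146 155 153 151 151 149 146 136 116]
268 169 [150 151 151 152 151 149 140 131 146 156 152 153 152 152 153 154 154]
269 171 [157 162 174 180 184 183 164 160 184 196 192 191 188 180 177 176 160]
```

Spindle tracked right where predicted; dip.

```bash

python3 -m creep '[[-0.3,0,0.25,0,0,0,0],[-0.5,0,0.4,0,0,0,0],[-0.5,0,0.4,0,0,0,0],[-0.5,0,0.42,0,0,0,0],[-0.5,0,0.42,0,0,0,0],[-0.2,0,0.17,0,0,0,0],[0,0,0,0,0,0,0],[0,0,0,0,0,0,0]]'
python3 -c "
from h import *
s=env.read_state();togo(s,(-152,0,-2.5),(503,-6,33));print(s['ft_force'])"
python3 -m creep '[[0.4,0,-0.3,0,0,0,0],[0.76,0,-0.64,0,0,0,0],[0.76,0,-0.64,0,0,0,0],[0.76,0,-0.64,0,0,0,0],[0.76,0,-0.64,0,0,0,0],[0.76,0,-0.64,0,0,0,0],[0.76,0,-0.64,0,0,0,0]]'
python3 -m creep '[[0,0,0,0,-0.5,0,0],[0,0,0,0,-1,0,0],[0,0,0,0,-1,0,0],[0,0,0,0,-1,0,0],[0,0,0,0,-1,0,0],[0,0,0,0,-1,0,0],[0,0,0,0,-1,0,0],[0,0,0,0,-1,0,0],[0,0,0,0,-1,0,0],[0,0,0,0,-1,0,0],[0,0,0,0,-0.5,0,0],[0,0,0,0,0,0,0]]'
python3 -c "
from h import *
s=env.read_state();print(tool(s)[0].round(3),s['grip_width']);togo(s,(0,0,0),(541.5,395,265))"
```

```text
time: 73.05
eef_pos: [404.5, -14.0, 147.3]
tool_rot: [0.099, -2.262, 0.04]
ft_force: [0.6, 0.4, -2.3]
grip_width: 21.6
grasp_force: 98.4
tip now [503.1  -5.1  32. ] units [ 0.04 -0.04 -0.02] z axis [-0.77 -0.06 -0.64] q [-0.23  0.71  0.23  1.74 -0.07  1.59  1.71]
[ 0.58557959  0.35415927 -2.31287099]
time: 73.63
eef_pos: [404.9, -14.7, 279.3]
tool_rot: [0.099, -2.265, 0.039]
ft_force: [-0.4, 0.9, -1.6]
grip_width: 21.4
grasp_force: 98.4
time: 74.63
eef_pos: [402.8, -15.0, 278.5]
tool_rot: [0.132, -3.138, -0.01]
ft_force: [-0.7, -0.7, -2.6]
grip_width: 21.5
grasp_force: 98.3
[[-0.996 -0.084 -0.001]
 [-0.084  0.996  0.006]
 [ 0.001  0.006 -1.   ]] 21.47656159223897
tip now [402.8 -15.  278.5] units [-8.64 19.84  0.79] z axis [-0.    0.01 -1.  ] q [-0.28 -0.03  0.23  2.12  0.    1.05  1.61]
```

```bash

python3 -m creep '[[-0.2,0.5,0,0,0,0,0],[-0.4,1,0,0,0,0,0],[-0.4,1,0,0,0,0,0],[-0.4,1,0,0,0,0,0],[-0.4,1,0,0,0,0,0],[-0.4,1,0,0,0,0,0],[-0.4,1,0,0,0,0,0],[-0.4,1,0,0,0,0,0],[-0.4,1,0,0,0,0,0],[-0.4,1,0,0,0,0,0],[-0.5,1,0,0,0,0,0],[-0.5,1,0,0,0,0,0]]'
python3 -m creep '[[-0.5,1,0,0,0,0,0],[-0.5,1,0,0,0,0,0],[-0.5,1,0,0,0,0,0],[-0.5,1,0,0,0,0,0],[-0.5,1,0,0,0,0,0],[-0.5,1,0,0,0,0,0],[-0.5,1,0,0,0,0,0],[-0.5,1,0,0,0,0,0],[-0.2,0.4,1,0,0,0,0],[0,0,1,0,0,0,0],[0,0,1,0,0,0,0],[0,0,0,0,0,0,0]]'
python3 -m creep '[[0,0,1,0,0,0,0],[0,0,1,0,0,0,0],[0,0,0,0,0,0,0],[0,0,0,0,0,0,0]]'
python3 -c "
from h import *
im,s=snap('wrist');np.save('u.npy',im);cv2.imwrite('pics/u.png',im[:,:,::-1]);togo(s,(0,0,0),(541.9,395.5,105))"
```

```text
time: 75.63
eef_pos: [481.4, 225.1, 277.4]
tool_rot: [0.134, -3.133, -0.007]
ft_force: [0.6, -1.4, -1.2]
grip_width: 21.6
grasp_force: 98.4
time: 76.63
eef_pos: [547.6, 397.4, 212.3]
tool_rot: [0.134, -3.126, 0.001]
ft_force: [-1.2, -0.4, -2.6]
grip_width: 21.9
grasp_force: 98.3
time: 76.97
eef_pos: [549.7, 398.1, 177.8]
tool_rot: [0.133, -3.133, -0.006]
ft_force: [0.1, -0.3, -0.9]
grip_width: 21.4
grasp_force: 98.4
tip now [549.7 398.1 177.8] units [ 0.38 -0.11  3.64] z axis [-0.01  0.   -1.  ] q [-0.68  0.57  0.01  1.57 -0.01  1.01  0.99]
```

```bash

python3 -m creep '[[0.38,-0.11,0.5,0,0,0,0],[0,0,1,0,0,0,0],[0,0,1,0,0,0,0],[0,0,1,0,0,0,0],[0,0,0,0,0,0,0],[0,0,0,0,0,0,0]]'
python3 -c "
from h import *
im,s=snap('wrist');np.save('u.npy',im);togo(s,(0,0,0),(541.9,395.5,66))
P=[proj('wrist',[541.9-.087*y-35*e-8*.996, 395.5-.0+y*1.0-35*e*.087-.7,79],s)[0].round() for y in(-30,) for e in(1,-1)];print(P)"
```

```text
time: 77.52
eef_pos: [542.7, 395.6, 109.1]
tool_rot: [0.133, -3.135, -0.008]
ft_force: [-0.1, 0.6, -1.7]
grip_width: 21.7
grasp_force: 98.4
tip now [542.7 395.6 109.1] units [ 0.03 -0.01  2.15] z axis [-0.  0. -1.] q [-0.68  0.63  0.01  1.63 -0.01  0.87  0.99]
[array([203., 147.]), array([209., 270.])]
```

```bash

python3 -m creep '[[0,0,0.5,0,0,0,0],[0,0,0.8,0,0,0,0],[0,0,0.5,0,0,0,0],[0,0,0.35,0,0,0,0],[0,0,0,0,0,0,0],[0,0,0,0,0,0,0]]'
python3 -m creep '[[0,0,0.08,0,0,0,0],[0,0,0.08,0,0,0,0],[0,0,0,0,0,0,0]]'
```

```text
time: 78.07
eef_pos: [542.5, 395.7, 65.5]
tool_rot: [0.133, -3.135, -0.008]
ft_force: [-0.0, 0.2, -1.1]
grip_width: 21.1
grasp_force: 98.3
time: 78.32
eef_pos: [542.6, 395.8, 64.6]
tool_rot: [0.133, -3.136, -0.009]
ft_force: [-3.5, -2.1, 11.7]
grip_width: 21.5
grasp_force: 100.1
```

```bash

python3 -m creep '[[0,0,0,0,0,0,0.45],[0,0,0,0,0,0,0.45],[0,0,0,0,0,0,0.45],[0,0,-0.3,0,0,0,0.45],[0,0,-0.8,0,0,0,0.45],[0,0,-1,0,0,0,0.45],[0,0,-1,0,0,0,0.45],[0,0,-1,0,0,0,0.45],[0,0,-1,0,0,0,0.45],[0,0,-1,0,0,0,0.45],[0,0,-1,0,0,0,0.45],[0,0,-1,0,0,0,0.45]]'
python3 -m creep '[[0.3,-1,-0.3,0,0,0,0.6],[0.3,-1,-0.3,0,0,0,0.6],[0.3,-1,-0.3,0,0,0,0.6],[0.4,-1,-0.3,0,0,0,0.6],[0.4,-1,-0.3,0,0,0,0.6],[0.4,-1,-0.3,0,0,0,0.6],[0.4,-1,-0.3,0,0,0,0.6],[0.4,-1,-0.3,0,0,0,0.6],[0.5,-1,-0.3,0,0,0,0.6],[0.5,-1,-0.3,0,0,0,0.6],[0.5,-1,-0.3,0,0,0,0.6],[0.5,-1,-0.3,0,0,0,0.6]]'
python3 -m creep '[[0.5,-1,0,0,0,0,0.6],[0.5,-1,0,0,0,0,0.6],[0.5,-1,0,0,0,0,0.6],[0.5,-1,0,0,0,0,0.6],[0,-0.2,0,0,0.0,0.0,0.6],[0,0,0,0,0,0,0.6],[0,0,0,0,0,0,0.6]]'
python3 - <<'E'
from h import *
im,s=snap('wrist');np.save('v.npy',im);print(s['eef_pos'],s['tool_rot'])
h=cv2.cvtColor(im,cv2.COLOR_RGB2HSV);m=cv2.inRange(h,(0,0,175),(179,60,255))
for c in cv2.findContours(m,cv2.RETR_EXTERNAL,cv2.CHAIN_APPROX_NONE)[0]:
    if cv2.contourArea(c)>300: print(cv2.boundingRect(c),cv2.contourArea(c))
print('lid px exp',proj('wrist',[424,85,13],s),'pot px',proj('wrist',[495,-7,65],s))
sc,_=snap('scene')
out=np.vstack([cv2.resize(im,(400,300)),cv2.resize(sc,(400,300))])
big=np.hstack([cv2.resize(im,(480,360)),cv2.resize(sc[90:270,210:450][:, :],(320,240))[:240].repeat(1,0)] ) if 0 else out
cv2.imwrite('pics/v.png',out[:,:,::-1])
E
```

```text
time: 79.32
eef_pos: [542.8, 394.6, 225.3]
tool_rot: [0.133, -3.135, -0.008]
ft_force: [0.3, -0.0, -0.7]
grip_width: 38.5
grasp_force: 0.0
time: 80.32
eef_pos: [465.3, 145.8, 295.8]
tool_rot: [0.133, -3.135, -0.008]
ft_force: [0.8, -0.4, 0.2]
grip_width: 50.9
grasp_force: 0.0
time: 80.9
eef_pos: [433.5, 60.4, 295.3]
tool_rot: [0.133, -3.136, -0.008]
ft_force: [0.2, 0.3, -0.6]
grip_width: 51.0
grasp_force: 0.0
[433.4977987   60.37867096 295.34156836] [ 0.13326001 -3.13598859 -0.00848073]
(247, 288, 35, 41) 802.5
(157, 107, 128, 136) 5217.5
lid px exp [[278.56448763 146.82607177]] pot px [[196.9657934  207.04915835]]
```

View pics/v.png

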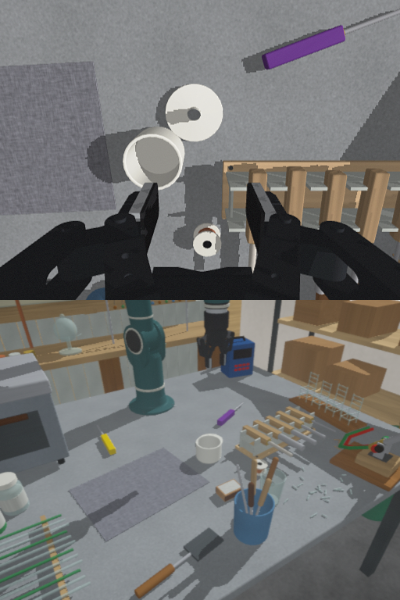

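The last view shows all five rack slots filled and the mat empty. The lid has been knocked to about (195,113) beside the pot, which stands at (153,160). I relocate the lid from the wrist frame.

```bash
python3 - <<'E'
from h import *
im=np.load('v.npy');s=env.read_state()
h=cv2.cvtColor(im,cv2.COLOR_RGB2HSV);m=cv2.inRange(h,(0,0,165),(179,60,255))
m[:90]=0;m[260:]=0
c=np.vstack([k.reshape(-1,2) for k in cv2.findContours(m,cv2.RETR_EXTERNAL,cv2.CHAIN_APPROX_NONE)[0] if cv2.contourArea(k)>300]).astype(float)
def fit(c0,r,sel):
    c0=np.array(c0,float)
    for _ in range(4):
        d=np.linalg.norm(c-c0,axis=1);q=c[(abs(d-r)<6)&sel(c)]
        e=cv2.fitEllipse(q.astype(np.float32));c0=np.array(e[0]);r=np.mean(e[1])/2
    return e,len(q)
e,n=fit((249,144),36,lambda c:(c[:,0]>228)&(c[:,1]<178));print(e,n,ray('wrist',e[0],13,s)[0].round(1))
e,n=fit((196,205),40,lambda c:(c[:,0]<230)&(c[:,1]>170));print(e,n,ray('wrist',e[0],65,s)[0].round(1))
L=ray('wrist',[249,144],13,s)[0]
E
```

```text
((248.5631103515625, 143.936767578125), (71.92215728759766, 73.74400329589844), 179.89569091796875) 113 [423.3  47.2  13. ]
((193.69384765625, 207.93325805664062), (67.9674301147461, 73.42342376708984), 116.17708587646484) 245 [496.2 -10.1  65. ]
```

```bash

python3 -m creep '[[0.3,-0.3,0.6,0,0,0,0.6],[0.26,-0.3,1,0,0,0,0.6],[0,0,1,0,0,0,0.6],[0,0,1,0,0,0,0.6],[0,0,1,0,0,0,0.6],[0,0,1,0,0,0,0.6],[0,0,1,0,0,0,0.6],[0,0,0.7,0,0,0,0.6],[0,0,0,0,0,0,0.6],[0,0,0,0,0,0,0.6]]'
python3 - <<'E'
from h import *
im,s=snap('wrist');cv2.imwrite('pics/w.png',im[:,:,::-1]);togo(s,(0,0,0),(423.3,47.2,21.5))
print('exp',proj('wrist',[423.3,47.2,13],s))
h=cv2.cvtColor(im,cv2.COLOR_RGB2HSV);m=cv2.inRange(h,(0,0,165),(179,60,255))
for c in cv2.findContours(m,cv2.RETR_EXTERNAL,cv2.CHAIN_APPROX_NONE)[0]:
    if cv2.contourArea(c)>1000: print(cv2.boundingRect(c),cv2.contourArea(c),cv2.minEnclosingCircle(c))
E
```

```text
time: 81.83
eef_pos: [422.2, 48.2, 148.4]
tool_rot: [0.135, -3.133, -0.007]
ft_force: [-0.3, -0.9, 1.3]
grip_width: 51.0
grasp_force: 0.0
tip now [422.2  48.2 148.4] units [-0.08 -0.09  6.35] z axis [-0.01  0.   -1.  ] q [-0.32  0.21  0.15  2.21 -0.05  0.73  1.52]
exp [[258.43379845 181.97662908]]
(118, 129, 194, 206) 10604.0 ((210.77415466308594, 220.7332000732422), 114.98003387451172)
```

```bash

python3 -m creep '[[-0.06,-0.08,0.8,0,0,0,0.6],[0,0,1,0,0,0,0.6],[0,0,1,0,0,0,0.6],[0,0,1,0,0,0,0.6],[0,0,1,0,0,0,0.6],[0,0,1,0,0,0,0.6],[0,0,0.45,0,0,0,0.6],[0,0,0,0,0,0,0.6],[0,0,0,0,0,0,0.6]]'
python3 -m creep '[[0,0,0,0,0,0,0],[0,0,0,0,0,0,0],[0,0,0,0,0,0,0],[0,0,0,0,0,0,0],[0,0,0,0,0,0,0],[0,0,0,0,0,0,0],[0,0,0,0,0,0,0],[0,0,0,0,0,0,0]]' 70
python3 -m creep '[[0,0,-0.25,0,0,0,0],[0,0,-0.5,0,0,0,0],[0,0,-0.8,0,0,0,0],[0,0,-1,0,0,0,0],[0,0,-1,0,0,0,0],[0,0,-1,0,0,0,0],[0,0,-1,0,0,0,0],[0,0,-0.6,0,0,0,0],[0,0,0,0,0,0,0],[0,0,0,0,0,0,0]]'
python3 - <<'E'
from h import *
pot()
im,s=snap('wrist');np.save('x.npy',im);cv2.imwrite('pics/x.png',im[:,:,::-1]);print(s['eef_pos'],tool(s)[0].round(3))
E
```

```text
time: 82.63
eef_pos: [423.9, 46.8, 24.5]
tool_rot: [0.133, -3.136, -0.008]
ft_force: [0.1, -0.0, -0.5]
grip_width: 51.7
grasp_force: 0.0
time: 83.3
eef_pos: [424.1, 47.0, 25.3]
tool_rot: [0.133, -3.137, -0.009]
ft_force: [-2.1, -0.6, 8.4]
grip_width: 19.4
grasp_force: 68.2
time: 84.13
eef_pos: [424.0, 46.2, 147.8]
tool_rot: [0.133, -3.137, -0.008]
ft_force: [0.4, -0.5, -1.6]
grip_width: 19.3
grasp_force: 68.5
pred (np.int64(265), np.int64(180)) extent [263 150] [286 147] [269 145] [266 152]
expected l,r,t,b 249.3 282.5 171.8 209.7
[423.29438261  46.06505993 146.95599194] [[-0.996 -0.085 -0.004]
 [-0.085  0.996  0.005]
 [ 0.003  0.005 -1.   ]]
```

```bash

python3 -m creep '[[0,0,-1,0,0,0,0],[0,0,-1,0,0,0,0],[-0.5,-0.2,-0.7,0,0,0,0],[-1,-0.5,0,0,0,0,0],[-1,-0.5,0,0,0,0,0],[-1,-0.5,0,0,0,0,0],[-1,-0.5,0,0,0,0,0],[-1,-0.5,0,0,0,0,0],[-1,-0.4,0,0,0,0,0],[-0.8,-0.2,0,0,0,0,0],[0,0,0,0,0,0,0],[0,0,0,0,0,0,0]]'
python3 - <<'E'
from h import *
im,s=snap('wrist');np.save('y.npy',im);cv2.imwrite('pics/y.png',im[:,:,::-1]);print(s['eef_pos'],tool(s)[0].round(3))
k=proj('wrist',[495,-7,65],s)[0];a=np.linspace(0,2*np.pi,48,endpoint=False)
E=proj('wrist',np.c_[495+45*np.cos(a),-7+45*np.sin(a),a*0+65],s);print('exp',k.round(),'r',np.ptp(E,0)/2)
h=cv2.cvtColor(im,cv2.COLOR_RGB2HSV);m=cv2.inRange(h,(0,0,165),(179,60,255))
for c in cv2.findContours(m,cv2.RETR_EXTERNAL,cv2.CHAIN_APPROX_NONE)[0]:
    if cv2.contourArea(c)>500: print(cv2.boundingRect(c),cv2.contourArea(c))
# radial edge search: strongest gray->dark drop moving outward near expected rim
g=cv2.GaussianBlur(cv2.cvtColor(im,cv2.COLOR_RGB2GRAY),(5,5),0).astype(float)
pts=[]
for r in (np.linspace(.75,1.3,60),):
  for i in range(48):
    L=k+(E[i]-k)*r[:,None]
    if L.min()<2 or L[:,0].max()>509 or L[:,1].max()>381: continue
    v=g[L[:,1].round().astype(int),L[:,0].round().astype(int)]; d=v[:-5]-v[5:]; j=d.argmax(); pts.append((i,round(r[j+2],2),int(d[j])))
print(pts)
E
```

```text
time: 85.23
eef_pos: [574.3, -7.8, 198.1]
tool_rot: [0.132, -3.131, -0.007]
ft_force: [-0.2, -0.3, -0.3]
grip_width: 19.4
grasp_force: 68.6
[574.2925982   -7.82938482 198.07893383] [[-0.996 -0.084 -0.008]
 [-0.084  0.996  0.004]
 [ 0.007  0.005 -1.   ]]
exp [269.  84.] r [57.38417926 60.18058252]
(234, 251, 50, 69) 2484.5
(166, 147, 198, 136) 13603.0
(209, 25, 114, 119) 10368.0
[(0, np.float64(1.01), 65), (1, np.float64(1.01), 70), (2, np.float64(1.01), 110), (3, np.float64(1.0), 117), (4, np.float64(1.0), 76), (5, np.float64(0.97), 62), (6, np.float64(0.96), 75), (7, np.float64(0.96), 117), (8, np.float64(0.95), 72), (9, np.float64(0.95), 82), (10, np.float64(0.94), 76), (11, np.float64(0.92), 82), (12, np.float64(0.91), 75), (13, np.float64(0.9), 81), (14, np.float64(0.91), 90), (15, np.float64(0.9), 83), (16, np.float64(0.9), 84), (17, np.float64(0.9), 83), (18, np.float64(0.9), 83), (19, np.float64(0.9), 80), (20, np.float64(0.91), 84), (21, np.float64(0.91), 90), (22, np.float64(0.92), 78), (23, np.float64(0.92), 76), (24, np.float64(0.93), 74), (25, np.float64(0.93), 77), (26, np.float64(0.94), 73), (27, np.float64(0.96), 72), (28, np.float64(0.97), 74), (29, np.float64(0.97), 71), (30, np.float64(0.97), 79), (31, np.float64(0.99), 66), (32, np.float64(0.99), 112), (33, np.float64(1.02), 109), (34, np.float64(1.02), 112), (35, np.float64(1.04), 110), (36, np.float64(1.04), 107), (37, np.float64(1.04), 104), (38, np.float64(1.05), 107), (39, np.float64(1.05), 104), (40, np.float64(1.07), 109), (41, np.float64(1.05), 107), (42, np.float64(1.05), 102), (43, np.float64(1.04), 93), (44, np.float64(1.04), 99), (45, np.float64(1.06), 76), (46, np.float64(1.04), 71), (47, np.float64(1.03), 67)]
```

```bash

python3 -m creep '[[0.5,0.19,0,0,0,0,0],[0.9,0,0,0,0,0,0],[0.9,0,0,0,0,0,0],[0.9,0,0,0,0,0,0],[0.65,0,0,0,0,0,0],[0,0,0.9,0,0,0,0],[0,0,1,0,0,0,0],[0,0,1,0,0,0,0],[0,0,1,0,0,0,0],[0,0,0.7,0,0,0,0],[0,0,0,0,0,0,0],[0,0,0,0,0,0,0]]'
python3 -c "
from h import *
s=env.read_state();togo(s,(0,0,0),(497.3,-10.5,85));print(tool(s)[0].round(3))"
```

```text
time: 86.28
eef_pos: [496.0, -9.5, 108.2]
tool_rot: [0.134, -3.133, -0.008]
ft_force: [0.5, -0.4, -0.2]
grip_width: 19.3
grasp_force: 68.6
tip now [496.   -9.5 108.2] units [-0.07 -0.06  1.16] z axis [-0.01  0.   -1.  ] q [-0.2   0.39  0.19  2.08 -0.12  0.69  1.72]
[[-0.996 -0.085 -0.006]
 [-0.085  0.996  0.005]
 [ 0.006  0.005 -1.   ]]
```

```bash

python3 -m creep '[[-0.05,-0.04,0.3,0,0,0,0],[0,0,0.3,0,0,0,0],[0,0,0.2,0,0,0,0],[0,0,0.2,0,0,0,0],[0,0,0.1,0,0,0,0],[0,0,0,0,0,0,0],[0,0,0,0,0,0,0]]'
python3 -m creep '[[0,0,0.08,0,0,0,0],[0,0,0.05,0,0,0,0],[0,0,0,0,0,0,0]]'
```

```text
time: 86.87
eef_pos: [498.5, -10.5, 86.2]
tool_rot: [0.133, -3.135, -0.007]
ft_force: [0.0, -0.8, -2.3]
grip_width: 19.3
grasp_force: 68.6
time: 87.12
eef_pos: [498.8, -10.4, 84.3]
tool_rot: [0.133, -3.135, -0.008]
ft_force: [-1.4, 0.0, 3.1]
grip_width: 19.4
grasp_force: 69.5
```

The lid seated at the predicted height with light contact. I release, back off and verify.

```bash

python3 -m creep '[[0,0,0,0,0,0,0.5],[0,0,0,0,0,0,0.5],[0,0,0,0,0,0,0.5],[0,0,0,0,0,0,0.5],[0,0,-0.4,0,0,0,0.5],[0,0,-1,0,0,0,0.5],[0,0,-1,0,0,0,0.5],[0,0,-1,0,0,0,0.5],[0,0,-1,0,0,0,0.5],[0,0,-1,0,0,0,0.5],[0,0,-1,0,0,0,0.5],[0,0,-1,0,0,0,0.5]]'
python3 -m creep '[[0,0,-1,0,0,0,0.5],[0,0,-1,0,0,0,0.5],[0,0,-1,0,0,0,0.5],[0,0,-1,0,0,0,0.5],[0,0.3,0,0,0,0,0.5],[0,1,0,0,0,0,0.5],[0,1,0,0,0,0,0.5],[0,1,0,0,0,0,0.5],[0,1,0,0,0,0,0.5],[0,0,0,0,0,0,0.5]]'
python3 - <<'E'
from h import *
im,s=snap('wrist');cv2.imwrite('pics/z.png',im[:,:,::-1]);print(s['eef_pos'],s['time'])
k=proj('wrist',[497,-10,72],s)[0].astype(int);print(k)
lid(im,s,72,(max(k[0]-60,0),max(k[1]-60,0),k[0]+60,k[1]+60))
h=cv2.cvtColor(im,cv2.COLOR_RGB2HSV);h0=cv2.cvtColor(cv2.imread('pics/a_scene.png'),cv2.COLOR_BGR2HSV)
sc,_=snap('scene');a0=cv2.resize(cv2.imread('pics/a_scene.png'),(512,384)).astype(int);d=np.abs(sc[:,:,::-1].astype(int)-a0).max(2)
for n,p,q in [('matchbox',[690,-61,13],18),('spool',[652,85,15],10),('purple',[313,206,12],14),('yellow',[233,-288,12],14),('pot+lid',[496,-9,60],22)]:
    u,v=proj('scene',p)[0].astype(int);print(n,(d[v-q:v+q,u-q:u+q]>40).mean().round(3))
E
```

```text
time: 88.12
eef_pos: [499.0, -11.2, 233.4]
tool_rot: [0.133, -3.135, -0.008]
ft_force: [1.0, -0.1, 0.3]
grip_width: 42.6
grasp_force: 0.0
time: 88.95
eef_pos: [491.2, 78.7, 312.0]
tool_rot: [0.143, -3.134, -0.01]
ft_force: [-0.3, -0.2, -0.8]
grip_width: 42.7
grasp_force: 0.0
[491.16884319  78.6765722  312.00589708] 88.95
[181 157]
ell [182.5 155.5] [82.2 86.7] -> [495.1  -8.7  72. ]
matchbox 0.0
spool 0.005
purple 0.125
yellow 0.004
pot+lid 0.121
```

```bash
python3 - <<'E'
from h import *
a=cv2.resize(cv2.imread('pics/a_scene.png'),(512,384));b=snap('scene')[0][:,:,::-1]
for i in (a,b):
    h=cv2.cvtColor(np.ascontiguousarray(i),cv2.COLOR_BGR2HSV);m=cv2.inRange(h,(125,80,30),(150,255,255));c=max(cv2.findContours(m,0,2)[0],key=cv2.contourArea);print(cv2.boundingRect(c),cv2.contourArea(c))
    m=cv2.inRange(h,(0,0,165),(179,45,255))[150:230,235:300];c=max(cv2.findContours(m,0,2)[0],key=cv2.contourArea);print('pot',cv2.boundingRect(c))
E
```

```text
(278, 140, 22, 21) 189.0
pot (14, 20, 37, 33)
(278, 140, 22, 21) 188.0
pot (14, 20, 36, 33)
```

The purple look-alike and the pot with its lid sit where they started, so I hand in.

```bash
python3 -c "
from bench import env
print(env.job_done())"
```

```text
the job is handed in; nothing more can be done
None
```

The job is handed in at about 89 s: all four bare mandrels were dipped about 30 mm deep, thickest first, and laid in rack slots 2–5. The lid, found knocked aside late in the run, is back flat on the pot, and camera checks of the matchbox, spool and look-alikes showed none of them moved.

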